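Seal the vacuum canisters and put them away in the tray rack

TASK

Seal every vacuum canister on the worktop with a full stroke of the pump knob in its lid, down to the stop, so that the little indicator pin sinks flush. Stand them all upright on the aluminium tray, one to a bay, then slide the loaded tray fully home into the lower tier of the white rack, grip outwards. Leave the jars and shaker on the rack's deck and the mug where they are.

Things in the scene. Friction and masses are not known exactly. Their poses are not given: they have to be found in the camera images.
- canister1: Vacuum canister (steel, black lid), one of three or four alike, loose, 0.15 to 0.26 kg: smooth cylinder, 56 mm in diameter; lid (57 mm in diameter) from 74 to 84 mm above its underside, a steel pump knob above it on the axis. Origin: centre of the underside, z up the axis. None if absent. Can be pumped wherever it stands.
- canister1_knob (a point): Centre of the top of its pump knob: a disc 31 mm in diameter, 10 mm thick, on an 11 mm rod. 110 mm above the canister's underside when up, 96 mm when pressed to the stop.
- canister1_pump (a joint): How far the knob is pressed: 0 = up, 0.014 m = at its stop. Spring 2.6 N at the top, about 8.5 N (with the pin's drag) just before the stop; springs back when let go.
- canister1_pin (a joint): Vacuum indicator, a white pin 8 mm in diameter in the lid, 20.5 mm from the axis: 0 = stands 6 mm proud (not sealed), 0.006 m = flush (sealed). Only the last 6 mm of the pump's stroke draw it in, so a full stroke to the stop brings it flush; it stays there.
- canister2: Vacuum canister (steel, black lid), one of three or four alike, loose, 0.15 to 0.26 kg: smooth cylinder, 56 mm in diameter; lid (57 mm in diameter) from 74 to 84 mm above its underside, a steel pump knob above it on the axis. Origin: centre of the underside, z up the axis. None if absent. Can be pumped wherever it stands.
- canister2_knob (a point): Centre of the top of its pump knob: a disc 31 mm in diameter, 10 mm thick, on an 11 mm rod. 110 mm above the canister's underside when up, 96 mm when pressed to the stop.
- canister2_pump (a joint): How far the knob is pressed: 0 = up, 0.014 m = at its stop. Spring 2.6 N at the top, about 8.5 N (with the pin's drag) just before the stop; springs back when let go.
- canister2_pin (a joint): Vacuum indicator, a white pin 8 mm in diameter in the lid, 20.5 mm from the axis: 0 = stands 6 mm proud (not sealed), 0.006 m = flush (sealed). Only the last 6 mm of the pump's stroke draw it in, so a full stroke to the stop brings it flush; it stays there.
- canister3: Vacuum canister (steel, black lid), one of three or four alike, loose, 0.15 to 0.26 kg: smooth cylinder, 56 mm in diameter; lid (57 mm in diameter) from 74 to 84 mm above its underside, a steel pump knob above it on the axis. Origin: centre of the underside, z up the axis. None if absent. Can be pumped wherever it stands.
- canister3_knob (a point): Centre of the top of its pump knob: a disc 31 mm in diameter, 10 mm thick, on an 11 mm rod. 110 mm above the canister's underside when up, 96 mm when pressed to the stop.
- canister3_pump (a joint): How far the knob is pressed: 0 = up, 0.014 m = at its stop. Spring 2.6 N at the top, about 8.5 N (with the pin's drag) just before the stop; springs back when let go.
- canister3_pin (a joint): Vacuum indicator, a white pin 8 mm in diameter in the lid, 20.5 mm from the axis: 0 = stands 6 mm proud (not sealed), 0.006 m = flush (sealed). Only the last 6 mm of the pump's stroke draw it in, so a full stroke to the stop brings it flush; it stays there.
- canister4: Vacuum canister (steel, black lid), one of three or four alike, loose, 0.15 to 0.26 kg: smooth cylinder, 56 mm in diameter; lid (57 mm in diameter) from 74 to 84 mm above its underside, a steel pump knob above it on the axis. Origin: centre of the underside, z up the axis. None if absent. Can be pumped wherever it stands.
- canister4_knob (a point): Centre of the top of its pump knob: a disc 31 mm in diameter, 10 mm thick, on an 11 mm rod. 110 mm above the canister's underside when up, 96 mm when pressed to the stop.
- canister4_pump (a joint): How far the knob is pressed: 0 = up, 0.014 m = at its stop. Spring 2.6 N at the top, about 8.5 N (with the pin's drag) just before the stop; springs back when let go.
- canister4_pin (a joint): Vacuum indicator, a white pin 8 mm in diameter in the lid, 20.5 mm from the axis: 0 = stands 6 mm proud (not sealed), 0.006 m = flush (sealed). Only the last 6 mm of the pump's stroke draw it in, so a full stroke to the stop brings it flush; it stays there.
- tray: Loose aluminium tray, 0.4 kg, slides on the worktop. Origin: centre of its underside. Pan 180 mm square, rim 16 mm high, floor 4 mm thick; ribs (top at 10 mm) make four bays 85 mm square, centred at x, y = +-44.5 mm. Flanges at the rim's top, 13 to 16 mm high, along its +x and -x sides make it 190 mm wide. Grip at its +y end; its -y end enters the rack first, y axes alike.
- tray_grip (a point): Middle of the tray's upright wooden grip: on the tray's centre line, 155 mm from the origin towards +y, 30 mm up. The grip is 60 mm long (tray x), 12 mm thick (tray y), its top 42 mm up; 59 mm clear between it and the pan, over a tongue 3 mm thick, 50 mm wide.
- rack: Fixed white rack, origin at the centre of its footprint on the worktop. Its lower tier opens to its +y: the tray slides on the worktop between side channels 194 mm apart, whose lips (24 mm up, 87 mm from the centre line) pass over the tray's flanges, to a stop bar: then the tray's origin is at the rack's (1 mm play), grip outside. Wooden deck: underside 138, top 150 mm up, front edge at y = 60 mm.
- rack_mouth (a point): Middle of the mouth of the tray slot: on the rack's centre line, 112 mm from its origin towards +y, 8 mm up. From y = 90 mm to here the channel walls flare out, by about 10 mm a side.
- jar_a: Spice jar with a steel lid, 47 mm in diameter, 99 mm high, standing on the rack's deck; stays there. Origin: centre of its underside.
- jar_b: Another spice jar like it on the rack's deck; stays there. Origin: centre of its underside.
- shaker: Salt shaker, 44 mm in diameter, 90 mm high, standing on the rack's deck; stays there. Origin: centre of its underside.
- mug: Two-tone mug, 86 mm in diameter, 99 mm high, at the back of the worktop, under the wall cupboard (underside 460 mm above the worktop, front 0.59 m ahead of the robot: keep the wrist clear of it); stays there. Origin: near the centre of its underside.

How it is judged:
On the way, in this order (a step that is already met when the one before it is completed fails the run):
1. every canister has been sealed: its indicator pin is flush (value of joint each of canister1_pin, canister2_pin, canister3_pin, canister4_pin above 0.0048 m), for 0.2 s.
2. the tray, loaded with every canister, is fully home in the rack (x of canister1 in the frame of tray between -0.07 and 0.07 m and y of canister1 in the frame of tray between -0.07 and 0.07 m and z of canister1 in the frame of tray between -0.002 and 0.009 m and angle between each of canister1, canister2, canister3, canister4's own z axis and vertical below 0.12 rad and x of canister2 in the frame of tray between -0.07 and 0.07 m and y of canister2 in the frame of tray between -0.07 and 0.07 m and z of canister2 in the frame of tray between -0.002 and 0.009 m and x of canister3 in the frame of tray between -0.07 and 0.07 m and y of canister3 in the frame of tray between -0.07 and 0.07 m and z of canister3 in the frame of tray between -0.002 and 0.009 m and x of canister4 in the frame of tray between -0.07 and 0.07 m and y of canister4 in the frame of tray between -0.07 and 0.07 m and z of canister4 in the frame of tray between -0.002 and 0.009 m and y of tray in the frame of rack between -0.006 and 0.006 m and x of tray in the frame of rack between -0.006 and 0.006 m and angle between the y axis of tray and the y axis of rack, either way round below 0.05 rad and angle between tray's own z axis and vertical below 0.05 rad and height (world z) of tray below 0.006 m), for 0.2 s.
At the end, for the whole second after the job is handed in: Every canister: pin in by at least 4.8 of 6 mm, upright (7 degrees) on the tray's floor, origin within 70 mm of the tray's centre both ways. Tray flat on the worktop in the rack's slot, within 6 mm of home, in line (3 degrees). All at rest (all of step 1 and all of step 2 and linear speed of each of canister1, canister2, canister3, canister4, tray below 0.02 m/s); the robot touches nothing.
It fails at once if the spice jar is shifted more than 30 mm or tipped (distance of jar_a from where it was at the start of the episode above 0.03 m or angle between jar_a's own z axis and vertical above 0.35 rad).
It fails at once if the spice jar is shifted more than 30 mm or tipped (distance of jar_b from where it was at the start of the episode above 0.03 m or angle between jar_b's own z axis and vertical above 0.35 rad).
It fails at once if the salt shaker is shifted more than 30 mm or tipped (distance of shaker from where it was at the start of the episode above 0.03 m or angle between shaker's own z axis and vertical above 0.35 rad).
It fails at once if the mug is shifted more than 30 mm or tipped (distance of mug from where it was at the start of the episode above 0.03 m or angle between mug's own z axis and vertical above 0.35 rad).
It fails at once if an indicator pin is pushed in with the fingers instead of the pump ((contact force between canister1_pin_c0 and the fingers above 1 N and value of joint canister1_pin between 0.0015 and 0.0048 m and value of joint canister1_pump below 0.006 m) or (contact force between canister2_pin_c0 and the fingers above 1 N and value of joint canister2_pin between 0.0015 and 0.0048 m and value of joint canister2_pump below 0.006 m) or (contact force between canister3_pin_c0 and the fingers above 1 N and value of joint canister3_pin between 0.0015 and 0.0048 m and value of joint canister3_pump below 0.006 m) or (contact force between canister4_pin_c0 and the fingers above 1 N and value of joint canister4_pin between 0.0015 and 0.0048 m and value of joint canister4_pump below 0.006 m)).
Of canister1, canister2, canister3, canister4 only 3 to 4 are there at a start; the rules pass over those that are not, and their reading is None.
At some moment in a run one of canister1, canister2, canister3, canister4, tray may be knocked a few centimetres aside while the robot is not near it.
Once in a run the grip may slacken for a moment while it holds something.
It also fails if it takes over 208 s, if anything falls off the work surface, if the arm or the gripper's body presses on something with over 40 N, if the wrist force passes 120 N, or if a joint passes its speed limit or range.

ROBOT

A 6-joint arm with a two-finger parallel gripper is mounted at the origin on a cart in front of the work surface, level with it; the furniture and walls round the work are solid. World frame = base frame: x ahead of the robot, y to its left, z up, the work surface at z = 0. Lengths are in m, angles in rad, forces in N, time in s.
With the tool pointing down it reaches from about 0.35 to 0.775 m from the base axis. Payload 7.3 kg.
Tool frame: the origin (TCP) lies at the very end of the fingers, on their centre line; the grasp point (between the pads) lies 19 mm behind it; z points along the fingers, y is the line along which they close (so a half turn about z gives the same grasp; the last joint's range is limited). The gripper opens to 92 mm and grips with 3 to 60 N. Pads are 19 mm wide; open, the fingers measure 130 mm over their backs; the gripper's body (75 mm by 190 mm) begins 47 mm behind the grasp point.
Start: joints at [-1.438, 0.342, 1.524, -0, 1.275, -0.146], TCP at [0.145, -0.505, 0.227] pointing down, gripper open.
Joint ranges: [-2.53, 2.53], [-0.77, 2.02], [0.04, 2.7], [-1, 4.14], [0.28, 2.66], [-3.11, 3.11]. Speed limits (rad/s): [2.57, 2.57, 3.14, 3.14, 3.14, 3.14].

INTERFACE

Orientations are given as [roll, pitch, yaw] about the fixed x, y, z axes, in that order (R = Rz(yaw) Ry(pitch) Rx(roll)).
In Python, from cell import robot, read_camera, get_calibration gives the robot as it stands. The module is installed in compiled form; this text tells all that it offers.
- The arm moves only by the tool send_rows, never from a script. Its argument "plan" is a list of rows, each a list of 2 entries, a list of its own where there are three numbers: the shift along the tool's x, y, z as a fraction of full scale, then the turn, a rotation vector about the tool's x, y, z as a fraction of full scale. A call has exactly 10 rows; each row shifts and turns the commanded pose from where the row before left it, along the tool's axes as they then stand; what a row does not reach is not made up. Full scale, the value 1, is 0.025 m for a shift and 90 degrees for a turn. A row lasts 1/8 s, in which the tool goes at most 62.5 mm and 10.7 degrees, less where a joint would pass 70% of its speed; a pose out of reach is approached as far as the arm can. A call with a number of a shift or a turn outside -1 to 1 is refused whole. A call with a gripper value outside its range is refused whole. "gripper" is the opening, from -1 (shut) to 1 (fully open), so that 0 is half open, set as the call begins (left out, the last holds). The fingers move at their own pace and stop on an object; "force" is the grip in N (left out, the last holds). Time passes only in rows, so rows that do not move let the fingers close, or fill a call up. It gives the time, the measured TCP pose, the force, the opening and the grip force at its end, in the units of the state.
- robot.observe(): the state, without advancing time (a new reading comes with each control period).
- read_camera(name): name is "scene" or "top" or "wrist"; returns (picture, depth): 420x560x3 uint8, blue, green, red; 420x560 float32, m along the optical axis (not along the pixel's ray), 0 where there is no reading.
- get_calibration(name): a dict with "intrinsics" (3x3 intrinsics, pixels), "dist_coeffs" ([k1, k2, p1, p2, k3] as OpenCV has them; the pictures are not rectified), "rvec" (rotation vector, rad) and "tvec" (3), from world to camera coordinates, as OpenCV has them. Camera axes: x right, y down, z forward; pixel columns grow to the right and rows downward; lengths in m; the calibration is good to about 2 mm. A picture is of the moment at which its call begins: read the wrist's pose just before it. get_calibration takes no time and is no camera call; for the wrist camera it gives the pose at the moment of the call.
- robot.hand_in(): hands the job in; it is judged then, once.
The state is a dict: "time": time; "qpos": joint angles; "qvel": joint speeds; "joint_efforts": joint torques, N m; "tool_pos": TCP position; "tool_rot": TCP orientation; "contact_force": force on the tool from outside, world axes, zero at the start; "torque": the same for the moment, N m; "opening": finger opening in m; "grip_force": force on a finger pad.
Only numpy, scipy, OpenCV 4.12 (cv2) and the standard library are available. Lean on these libraries where they do the work, as an engineer would, in place of code of your own. Each camera call takes 0.05 s, during which the arm holds its last target. There are 200 camera calls.

## Working session

There is one attempt and no reset: what is moved stays moved. The work goes in short steps, Python scripts to look and compute and a tool call to move; the robot and the scene stay as the last step left them, time stands still between calls to the robot, and variables do not carry over. Pictures are saved under pics/ and viewed, at most 14 in all, crops included, and the job is handed in when it is done.

Besides the shell and the picture viewer there is one more tool, called after "Request:" as name(argument=value, ...) on one line, values as JSON. send_rows: Moves the arm, as the interface text tells. Shift numbers are shares of 0.025 m and turn numbers shares of 90 degrees, none past 1 either way. Its arguments: {"type":"object","properties":{"plan":{"type":"array"},"gripper":{"type":"number"},"force":{"type":"number"}},"required":["plan"]}

```bash
mkdir -p pics
cat > h.py <<'E'
import numpy as np, cv2
from cell import robot, read_camera, get_calibration
def grab(n):
    c=get_calibration(n); im,d=read_camera(n); return im,d,c
def cloud(d,c):
    K=np.array(c["intrinsics"]);D=np.array(c["dist_coeffs"])
    h,w=d.shape
    u,v=np.meshgrid(np.arange(w),np.arange(h))
    p=cv2.undistortPoints(np.stack([u,v],-1).reshape(-1,1,2).astype(np.float64),K,D).reshape(h,w,2)
    P=np.dstack([p[...,0]*d,p[...,1]*d,d]).astype(float)
    R=cv2.Rodrigues(np.array(c["rvec"],float))[0];t=np.array(c["tvec"],float).ravel()
    W=(P-t)@R; W[d==0]=np.nan
    return W
E
python3 - <<'E'
from h import *
s=robot.observe();print({k:np.round(v,3) for k,v in s.items()})
for n in("scene","top"):
    im,d,c=grab(n);cv2.imwrite(f"pics/{n}0.png",im);np.savez(f"{n}0.npz",im=im,d=d,W=cloud(d,c))
    R=cv2.Rodrigues(np.array(c["rvec"],float))[0];print(n,-R.T@np.array(c["tvec"]).ravel(),R[2])
E
```

```text
{'time': np.float64(0.0), 'qpos': array([-1.438,  0.343,  1.525, -0.   ,  1.275, -0.146]), 'qvel': array([-0.   ,  0.   , -0.002, -0.   , -0.   ,  0.   ]), 'joint_efforts': array([  0.   , -43.124, -24.422,   0.072,   0.056,  -0.   ]), 'tool_pos': array([ 0.144, -0.504,  0.226]), 'tool_rot': array([-3.14 , -0.   ,  0.279]), 'contact_force': array([-0.268, -0.672,  0.548]), 'torque': array([ 0.019,  0.016, -0.033]), 'grip_force': np.float64(0.0), 'opening': np.float64(0.092)}
scene [0.16887272 0.59759437 0.78835448] [ 0.3679429  -0.60477908 -0.70630042]
top [0.44061357 0.02941829 1.40486214] [ 0.07088741 -0.0213268  -0.99725631]
```

View pics/scene0.png

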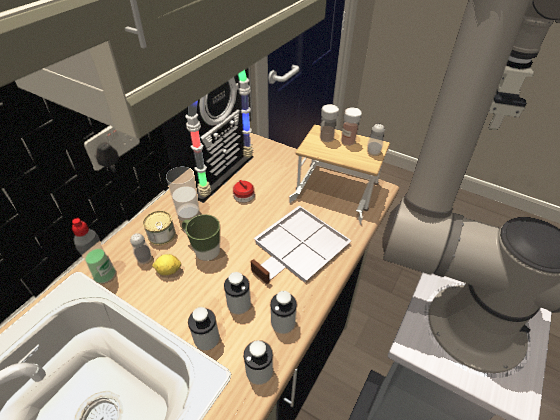

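View pics/top0.png

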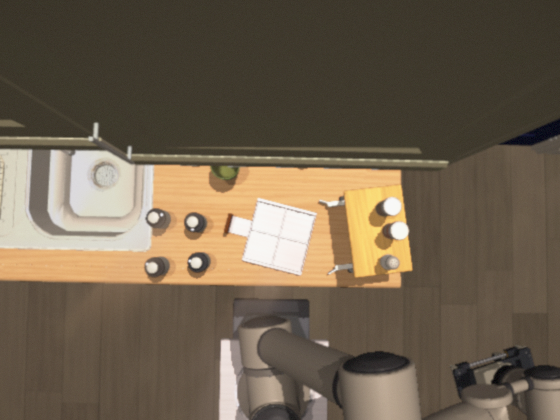

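```bash
cat >> h.py <<'E'
def knobs(W,zlo=.09,zhi=.122,ylo=-.25):
    m=(np.nan_to_num(W[...,2])>zlo)&(np.nan_to_num(W[...,2])<zhi)&(W[...,1]>ylo)&(W[...,0]<.72)&(W[...,0]>.2)
    n,l,st,ce=cv2.connectedComponentsWithStats(m.astype(np.uint8))
    out=[]
    for i in range(1,n):
        if st[i,4]>=15:
            P=W[l==i]; out.append((st[i,4],np.round(np.median(P,0),4),np.round((P.min(0)+P.max(0))/2,4),np.round(P.max(0)-P.min(0),3),ce[i].round()))
    return out
E
python3 - <<'E'
from h import *
for n in("scene","top"):
    z=np.load(n+"0.npz");W=z["W"];print(n)
    for k in knobs(W): print(k)
W=np.load("top0.npz")["W"]
# tray rim z .01-.022 ; grip ; deck
def rect(m,nm):
    n,l,st,ce=cv2.connectedComponentsWithStats(m.astype(np.uint8))
    for i in range(1,n):
        if st[i,4]>40:
            P=W[l==i];print(nm,st[i,4],np.median(P,0).round(4),[np.round(a,4) for a in cv2.minAreaRect(P[:,:2].astype(np.float32))],ce[i].round())
Z=np.nan_to_num(W[...,2]);ok=(W[...,0]<.75)&(W[...,0]>.25)
rect((Z>.142)&(Z<.158)&ok,"deck")
rect((Z>.009)&(Z<.03)&ok,"rim")
rect((Z>.033)&(Z<.05)&ok,"grip")
z=np.load("scene0.npz");W=z["W"];Z=np.nan_to_num(W[...,2]);ok=(W[...,0]<.75)&(W[...,0]>.25)
rect((Z>.142)&(Z<.158)&ok,"deck s")
rect((Z>.009)&(Z<.03)&ok,"rim s")
rect((Z>.033)&(Z<.05)&ok,"grip s")
im=np.load("top0.npz")["im"]
cv2.imwrite("pics/t1.png",cv2.resize(im[175:295,215:420],None,fx=3.8,fy=3.8,interpolation=cv2.INTER_CUBIC))
print(np.load("top0.npz")["W"][[217,240],[280,280]])
E
```

```text
scene
(np.int32(33), array([ 0.5714, -0.1889,  0.1035]), array([ 0.5734, -0.1886,  0.1063]), array([0.01 , 0.009, 0.031]), array([300., 163.]))
(np.int32(32), array([ 0.3619, -0.2165,  0.1054]), array([ 0.363 , -0.2188,  0.1062]), array([0.01 , 0.01 , 0.029]), array([371., 182.]))
(np.int32(242), array([0.6562, 0.1523, 0.0964]), array([0.6586, 0.1509, 0.0955]), array([0.094, 0.085, 0.011]), array([202., 227.]))
(np.int32(148), array([0.4911, 0.2376, 0.1089]), array([0.4918, 0.2362, 0.1077]), array([0.03 , 0.03 , 0.008]), array([236., 278.]))
(np.int32(164), array([0.3783, 0.2241, 0.109 ]), array([0.3797, 0.2225, 0.1067]), array([0.03 , 0.03 , 0.011]), array([284., 297.]))
(np.int32(169), array([0.5006, 0.3447, 0.1089]), array([0.5018, 0.3441, 0.1077]), array([0.031, 0.029, 0.01 ]), array([200., 314.]))
(np.int32(220), array([0.3637, 0.3441, 0.1096]), array([0.3645, 0.3421, 0.1074]), array([0.031, 0.03 , 0.01 ]), array([258., 348.]))
(np.int32(252), array([0.6812, 0.5966, 0.1123]), array([0.6911, 0.6116, 0.106 ]), array([0.034, 0.058, 0.032]), array([ 29., 373.]))
top
(np.int32(45), a
[... 3590 characters left out ...]
np.float64(85.3642)] [166. 263.]
grip s 124 [0.4913 0.1455 0.0403] [array([0.4923, 0.1442]), array([0.0135, 0.0577]), np.float64(76.1276)] [260. 268.]
grip s 103 [0.4735 0.2555 0.0408] [array([0.481 , 0.2471]), array([0.0553, 0.0257]), np.float64(44.9331)] [239. 303.]
grip s 101 [0.3662 0.2457 0.041 ] [array([0.3703, 0.2395]), array([0.0523, 0.0198]), np.float64(28.8865)] [283. 323.]
grip s 102 [0.4816 0.3612 0.0419] [array([0.4898, 0.3532]), array([0.0555, 0.0243]), np.float64(53.5116)] [206. 338.]
grip s 89 [0.3477 0.3643 0.041 ] [array([0.3526, 0.3575]), array([0.0516, 0.0185]), np.float64(39.4619)] [259. 374.]
[[ 0.5156513  -0.0096325  -0.00121103]
 [ 0.44678919 -0.01063453  0.0048405 ]]
```

View pics/t1.png

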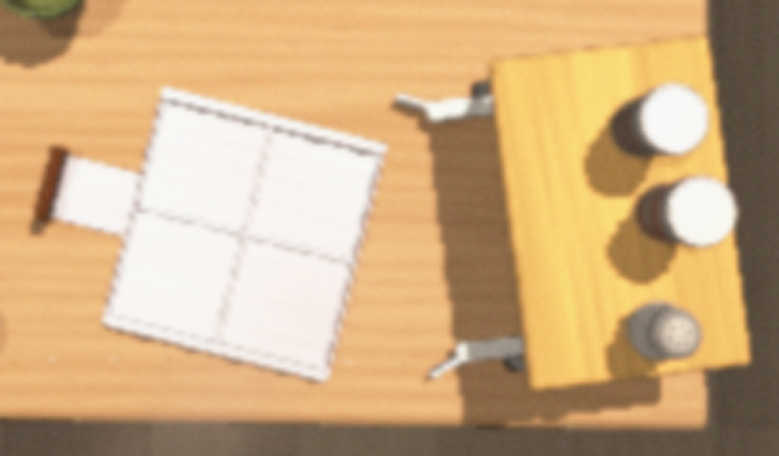

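```bash
cat >> h.py <<'E'
import json
def path(pts,yaw,start=None):
    """pts: (x,y,z,n rows); prints per-row tool-frame shift in full-scale units"""
    p=np.array(robot.observe()["tool_pos"] if start is None else start,float); yaw=np.radians(yaw)
    R=np.array([[np.cos(yaw),np.sin(yaw),0],[np.sin(yaw),-np.cos(yaw),0],[0,0,-1]])
    for x,y,z,n in pts:
        s=np.round(R.T@(np.array([x,y,z])-p)/.025/n,2)
        p=p+R@s*.025*n
        print(n,"x",s.tolist(),"->",p.round(4))
E
python3 - <<'E'
from h import *
path([(0.1445,-0.5045,.30,3),(0.37,-0.15,.3,15),(.3805,.2235,.13,16),(.3805,.2235,.116,2)],31.8)
path([(.365,.3435,.126,6),],31.8,(.3805,.2235,.126))
path([(.502,.344,.126,6),],31.8,(.365,.3435,.126))
path([(.492,.236,.126,6),],31.8,(.502,.344,.126))
E
```

```text
3 x [-0.0, 0.0, -0.99] -> [ 0.1444 -0.5043  0.3004]
15 x [1.01, -0.49, 0.0] -> [ 0.3695 -0.1486  0.3004]
16 x [0.51, -0.78, 0.43] -> [0.3785 0.2241 0.1284]
2 x [0.03, 0.03, 0.25] -> [0.3805 0.2236 0.1159]
6 x [0.33, -0.73, 0.0] -> [0.3649 0.3426 0.126 ]
6 x [0.78, 0.48, 0.0] -> [0.5024 0.344  0.126 ]
6 x [-0.44, 0.58, 0.0] -> [0.4918 0.2353 0.126 ]
```

Request:
send_rows(plan=[[[0,0,-1],[0,0,-0.088]],[[0,0,-1],[0,0,-0.088]],[[0,0,-1],[0,0,0]],[[1,-0.49,0],[0,0,0]],[[1,-0.49,0],[0,0,0]],[[1,-0.49,0],[0,0,0]],[[1,-0.49,0],[0,0,0]],[[1,-0.49,0],[0,0,0]],[[1,-0.49,0],[0,0,0]],[[1,-0.49,0],[0,0,0]]], gripper=-1, force=20)

```text
time: 1.35
tool_pos: [0.2483, -0.3386, 0.3014]
tool_rot: [-3.141, -0.0, 0.555]
contact_force: [-0.1, -1.2, 0.3]
opening: 0.0009
grip_force: 0.0
```

Request:
send_rows(plan=[[[1,-0.49,0],[0,0,0]],[[1,-0.49,0],[0,0,0]],[[1,-0.49,0],[0,0,0]],[[1,-0.49,0],[0,0,0]],[[1,-0.49,0],[0,0,0]],[[1,-0.49,0],[0,0,0]],[[1,-0.49,0],[0,0,0]],[[1,-0.49,0],[0,0,0]],[[0.5,-0.78,0.4],[0,0,0]],[[0.5,-0.78,0.4],[0,0,0]]])

```text
time: 2.6
tool_pos: [0.3669, -0.1037, 0.2812]
tool_rot: [-3.141, 0.0, 0.556]
contact_force: [-0.2, 0.1, -0.2]
opening: 0.0002
grip_force: 0.0
```

Request:
send_rows(plan=[[[0.5,-0.78,0.4],[0,0,0]],[[0.5,-0.78,0.4],[0,0,0]],[[0.5,-0.78,0.4],[0,0,0]],[[0.5,-0.78,0.4],[0,0,0]],[[0.5,-0.78,0.4],[0,0,0]],[[0.5,-0.78,0.4],[0,0,0]],[[0.5,-0.78,0.4],[0,0,0]],[[0.5,-0.78,0.4],[0,0,0]],[[0.5,-0.78,0.4],[0,0,0]],[[0.5,-0.78,0.4],[0,0,0]]])

```text
time: 3.85
tool_pos: [0.3701, 0.1277, 0.1812]
tool_rot: [-3.142, 0.001, 0.555]
contact_force: [0.3, -0.6, 0.3]
opening: 0.0004
grip_force: 0.0
```

Request:
send_rows(plan=[[[0.5,-0.78,0.4],[0,0,0]],[[0.5,-0.78,0.4],[0,0,0]],[[0.5,-0.78,0.4],[0,0,0]],[[0.5,-0.78,0.4],[0,0,0]],[[0,0,0],[0,0,0]],[[0,0,0],[0,0,0]],[[0,0,0],[0,0,0]],[[0,0,0],[0,0,0]],[[0,0,0],[0,0,0]],[[0,0,0],[0,0,0]]])

```text
time: 5.1
tool_pos: [0.3718, 0.2195, 0.1418]
tool_rot: [3.141, -0.0, 0.555]
contact_force: [0.9, -0.5, -0.7]
opening: 0.0005
grip_force: 0.0
```

```bash
cat >> h.py <<'E'
def st():
    s=robot.observe();print({k:np.round(s[k],4).tolist() for k in("time","tool_pos","tool_rot","contact_force","opening","grip_force")})
E
python3 - <<'E'
from h import *
st()
im,d,c=grab("top");
for k in knobs(cloud(d,c)):print(k)
path([(.3805,.2235,.116,2)],31.8)
E
```

```text
{'time': 5.1, 'tool_pos': [0.3718, 0.2195, 0.1418], 'tool_rot': [3.1415, -0.0002, 0.555], 'contact_force': [0.8971, -0.4762, -0.6779], 'opening': 0.0005, 'grip_force': 0.0}
(np.int32(43), array([0.6812, 0.5892, 0.1081]), array([0.681 , 0.5935, 0.106 ]), array([0.012, 0.022, 0.03 ]), array([ 68., 152.]))
(np.int32(63), array([0.6258, 0.1489, 0.0981]), array([0.6322, 0.1516, 0.0976]), array([0.037, 0.082, 0.015]), array([224., 174.]))
(np.int32(99), array([0.5029, 0.3434, 0.1104]), array([0.5031, 0.3436, 0.11  ]), array([0.028, 0.029, 0.013]), array([153., 217.]))
(np.int32(98), array([0.4941, 0.2355, 0.1095]), array([0.4943, 0.2358, 0.1082]), array([0.028, 0.028, 0.014]), array([192., 221.]))
2 x [0.19, 0.02, 0.52] -> [0.3804 0.2237 0.1158]
```

Request:
send_rows(plan=[[[0.19,0.02,0.5],[0,0,0]],[[0.19,0.02,0.5],[0,0,0]],[[0,0,0.2],[0,0,0]],[[0,0,0.2],[0,0,0]],[[0,0,0.2],[0,0,0]],[[0,0,0.15],[0,0,0]],[[0,0,0.05],[0,0,0]],[[0,0,0],[0,0,0]],[[0,0,0],[0,0,0]],[[0,0,0],[0,0,0]]])

```text
time: 6.4
tool_pos: [0.3804, 0.2238, 0.097]
tool_rot: [3.141, -0.0, 0.555]
contact_force: [-1.0, -0.3, 6.3]
opening: 0.0006
grip_force: 2.9
```

Request:
send_rows(plan=[[[0,0,0.06],[0,0,0]],[[0,0,0.06],[0,0,0]],[[0,0,0],[0,0,0]],[[0,0,0],[0,0,0]],[[0,0,0],[0,0,0]],[[0,0,0],[0,0,0]],[[0,0,0],[0,0,0]],[[0,0,0],[0,0,0]],[[0,0,0],[0,0,0]],[[0,0,0],[0,0,0]]])

```text
time: 7.65
tool_pos: [0.381, 0.2241, 0.0961]
tool_rot: [3.141, -0.003, 0.556]
contact_force: [-5.7, -3.0, 27.6]
opening: 0.0007
grip_force: 13.9
```

Request:
send_rows(plan=[[[0,0,-0.64],[0,0,0]],[[0,0,-0.64],[0,0,0]],[[0.33,-0.73,0],[0,0,0]],[[0.33,-0.73,0],[0,0,0]],[[0.33,-0.73,0],[0,0,0]],[[0.33,-0.73,0],[0,0,0]],[[0.33,-0.73,0],[0,0,0]],[[0.33,-0.73,0],[0,0,0]],[[0,0,0],[0,0,0]],[[0,0,0.3],[0,0,0]]])

```text
time: 8.9
tool_pos: [0.3649, 0.3428, 0.1181]
tool_rot: [3.141, -0.001, 0.556]
contact_force: [0.1, 0.3, -1.1]
opening: 0.0003
grip_force: 0.0
```

Request:
send_rows(plan=[[[0,0,0.3],[0,0,0]],[[0,0,0.3],[0,0,0]],[[0,0,0.3],[0,0,0]],[[0,0,0.07],[0,0,0]],[[0,0,0],[0,0,0]],[[0,0,0],[0,0,0]],[[0,0,0],[0,0,0]],[[0,0,0],[0,0,0]],[[0,0,0],[0,0,0]],[[0,0,0],[0,0,0]]])

```text
time: 10.15
tool_pos: [0.3654, 0.343, 0.0962]
tool_rot: [3.141, -0.003, 0.555]
contact_force: [-4.3, -3.9, 23.7]
opening: 0.0007
grip_force: 11.8
```

Request:
send_rows(plan=[[[0,0,-0.63],[0,0,0]],[[0,0,-0.63],[0,0,0]],[[0.78,0.48,0],[0,0,0]],[[0.78,0.48,0],[0,0,0]],[[0.78,0.48,0],[0,0,0]],[[0.78,0.48,0],[0,0,0]],[[0.78,0.48,0],[0,0,0]],[[0.78,0.48,0],[0,0,0]],[[0,0,0],[0,0,0]],[[0,0,0.3],[0,0,0]]])

```text
time: 11.4
tool_pos: [0.5015, 0.3434, 0.1176]
tool_rot: [-3.141, 0.0, 0.555]
contact_force: [0.5, 0.9, 0.1]
opening: 0.0004
grip_force: 0.0
```

Request:
send_rows(plan=[[[0,0,0.3],[0,0,0]],[[0,0,0.3],[0,0,0]],[[0,0,0.3],[0,0,0]],[[0,0,0.07],[0,0,0]],[[0,0,0],[0,0,0]],[[0,0,0],[0,0,0]],[[0,0,0],[0,0,0]],[[0,0,0],[0,0,0]],[[0,0,0],[0,0,0]],[[0,0,0],[0,0,0]]])

```text
time: 12.65
tool_pos: [0.5023, 0.344, 0.0964]
tool_rot: [3.141, -0.003, 0.556]
contact_force: [-5.5, -2.3, 18.9]
opening: 0.0004
grip_force: 9.3
```

Request:
send_rows(plan=[[[0,0,-0.63],[0,0,0]],[[0,0,-0.63],[0,0,0]],[[-0.44,0.58,0],[0,0,0]],[[-0.44,0.58,0],[0,0,0]],[[-0.44,0.58,0],[0,0,0]],[[-0.44,0.58,0],[0,0,0]],[[-0.44,0.58,0],[0,0,0]],[[-0.44,0.58,0],[0,0,0]],[[0,0,0],[0,0,0]],[[0,0,0.3],[0,0,0]]])

```text
time: 13.9
tool_pos: [0.4925, 0.235, 0.118]
tool_rot: [3.141, -0.002, 0.555]
contact_force: [0.0, 0.4, -0.7]
opening: 0.0003
grip_force: 0.0
```

Request:
send_rows(plan=[[[0,0,0.3],[0,0,0]],[[0,0,0.3],[0,0,0]],[[0,0,0.3],[0,0,0]],[[0,0,0.07],[0,0,0]],[[0,0,0],[0,0,0]],[[0,0,0],[0,0,0]],[[0,0,0],[0,0,0]],[[0,0,0],[0,0,0]],[[0,0,0],[0,0,0]],[[0,0,0],[0,0,0]]])

```text
time: 15.15
tool_pos: [0.4925, 0.2354, 0.0961]
tool_rot: [3.141, -0.003, 0.556]
contact_force: [-5.9, -1.4, 23.2]
opening: 0.0005
grip_force: 12.1
```

Request:
send_rows(plan=[[[0,0,-0.86],[0,0,0]],[[0,0,-0.86],[0,0,0]],[[0,0,-0.86],[0,0,0]],[[0,0,-0.86],[0,0,0]],[[0,0,0],[0,0,0]],[[0,0,0],[0,0,0]],[[0,0,0],[0,0,0]],[[0,0,0],[0,0,0]],[[0,0,0],[0,0,0]],[[0,0,0],[0,0,0]]], gripper=1)

```text
time: 16.4
tool_pos: [0.4919, 0.2347, 0.1793]
tool_rot: [3.142, 0.0, 0.555]
contact_force: [-0.2, 0.6, -0.3]
opening: 0.0912
grip_force: 0.0
```

Run:
```python
from h import *
st()
im,d,c=grab("scene");W=cloud(d,c)
for k in knobs(W,ylo=.2):print(k)
cv2.imwrite("pics/s1.png",cv2.resize(im[250:400,170:320],None,fx=4,fy=4,interpolation=cv2.INTER_CUBIC))
im,d,c=grab("top");W=cloud(d,c)
for k in knobs(W,ylo=.2):print(k)
```

```text
{'time': 16.4, 'tool_pos': [0.4919, 0.2347, 0.1793], 'tool_rot': [3.1415, 0.0001, 0.5552], 'contact_force': [-0.1989, 0.6407, -0.3325], 'opening': 0.0912, 'grip_force': 0.0}
(np.int32(98), array([0.4866, 0.2406, 0.1088]), array([0.4892, 0.2361, 0.1073]), array([0.024, 0.03 , 0.01 ]), array([237., 279.]))
(np.int32(165), array([0.3785, 0.2247, 0.1087]), array([0.3796, 0.2229, 0.1071]), array([0.03, 0.03, 0.01]), array([284., 297.]))
(np.int32(169), array([0.5006, 0.3449, 0.1091]), array([0.5015, 0.3437, 0.1064]), array([0.029, 0.029, 0.012]), array([200., 314.]))
(np.int32(220), array([0.3635, 0.3439, 0.1096]), array([0.3646, 0.3426, 0.1071]), array([0.03 , 0.03 , 0.012]), array([258., 348.]))
(np.int32(247), array([0.681 , 0.5964, 0.1127]), array([0.6914, 0.6116, 0.1065]), array([0.035, 0.058, 0.031]), array([ 29., 373.]))
(np.int32(38), array([0.681 , 0.5886, 0.1091]), array([0.6808, 0.5924, 0.1076]), array([0.012, 0.02 , 0.028]), array([ 68., 152.]))
(np.int32(78), array([0.3659, 0.3406, 0.1092]), array([0.3659, 0.3396, 0.1101]), array([0.027, 0.023, 0.014]), array([153., 267.]))
```

View pics/s1.png

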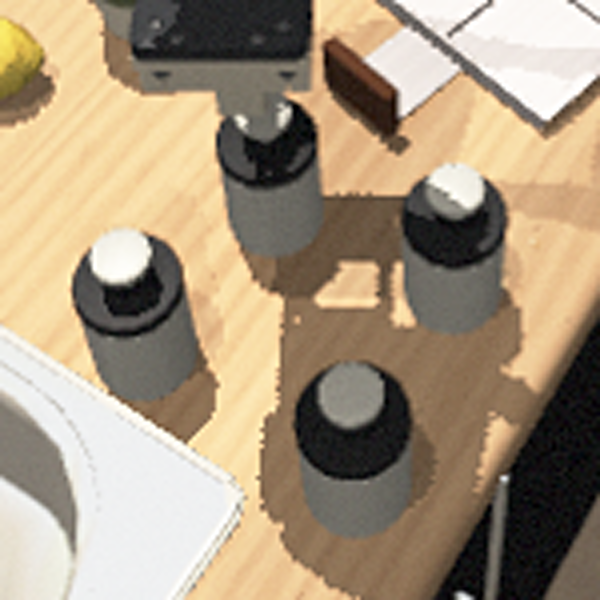

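Request:
send_rows(plan=[[[0,0,0.75],[0,0,0]],[[0,0,0.75],[0,0,0]],[[0,0,0.75],[0,0,0]],[[0,0,0.75],[0,0,0]],[[0,0,0.75],[0,0,0]],[[0,0,0.75],[0,0,0]],[[0,0,0.75],[0,0,0]],[[0,0,0],[0,0,0]],[[0,0,0],[0,0,0]],[[0,0,0],[0,0,0]]])

```text
time: 17.75
tool_pos: [0.4925, 0.2349, 0.0491]
tool_rot: [3.141, -0.002, 0.555]
contact_force: [0.3, 0.6, 0.1]
opening: 0.0917
grip_force: 0.0
```

Request:
send_rows(plan=[[[0,0,0],[0,0,0]],[[0,0,0],[0,0,0]],[[0,0,0],[0,0,0]],[[0,0,0],[0,0,0]],[[0,0,0],[0,0,0]],[[0,0,0],[0,0,0]],[[0,0,-0.6],[0,0,0]],[[0,0,-0.6],[0,0,0]],[[0,0,-0.6],[0,0,0]],[[0,0,-0.6],[0,0,0]]], gripper=-1, force=35)

```text
time: 19.0
tool_pos: [0.492, 0.2348, 0.1096]
tool_rot: [3.141, -0.001, 0.555]
contact_force: [0.3, -0.5, -3.0]
opening: 0.0556
grip_force: 35.0
```

Run:
```python
from h import *
st()
path([(.4911,-.061,.108,14),(.4911,-.061,.0535,4)],31.8)
```

```text
{'time': 19.0, 'tool_pos': [0.492, 0.2348, 0.1096], 'tool_rot': [3.1413, -0.0008, 0.5552], 'contact_force': [0.3065, -0.4774, -2.969], 'opening': 0.0556, 'grip_force': 34.9997}
14 x [-0.45, 0.72, 0.0] -> [ 0.4909 -0.0624  0.1096]
4 x [0.01, -0.01, 0.56] -> [ 0.4913 -0.061   0.0536]
```

Request:
send_rows(plan=[[[-0.45,0.72,0],[0,0,0]],[[-0.45,0.72,0],[0,0,0]],[[-0.45,0.72,0],[0,0,0]],[[-0.45,0.72,0],[0,0,0]],[[-0.45,0.72,0],[0,0,0]],[[-0.45,0.72,0],[0,0,0]],[[-0.45,0.72,0],[0,0,0]],[[-0.45,0.72,0],[0,0,0]],[[-0.45,0.72,0],[0,0,0]],[[-0.45,0.72,0],[0,0,0]]])

```text
time: 20.25
tool_pos: [0.4913, 0.0217, 0.109]
tool_rot: [3.141, -0.001, 0.555]
contact_force: [-0.1, -0.5, -3.2]
opening: 0.0555
grip_force: 35.0
```

```bash
cat >> h.py <<'E'
def tray(n="scene",g=True):
    im,d,c=grab(n);W=cloud(d,c);Z=np.nan_to_num(W[...,2]);ok=(W[...,0]<.62)&(W[...,0]>.25)&(W[...,1]<.17)&(W[...,1]>-.16)
    for a,b in((.009,.026),(.033,.05)):
        m=((Z>a)&(Z<b)&ok).astype(np.uint8);k,l,s_,ce=cv2.connectedComponentsWithStats(m)
        for i in np.argsort(-s_[1:,4])[:2]+1:
            if s_[i,4]<30: continue
            P=W[l==i];print(n,a,s_[i,4],[np.round(q,4).tolist() for q in cv2.minAreaRect(P[:,:2].astype(np.float32))])
    return im,W
E
python3 - <<'E'
from h import *
st();tray();tray("top")
path([(.4911,-.061,.108,4),(.4911,-.061,.0535,4)],31.8)
E
```

```text
{'time': 20.25, 'tool_pos': [0.4913, 0.0217, 0.109], 'tool_rot': [3.1411, -0.0005, 0.5553], 'contact_force': [-0.1164, -0.5047, -3.1747], 'opening': 0.0555, 'grip_force': 35.0001}
scene 0.009 550 [[0.4571, -0.0075], [0.1827, 0.1922], 76.655]
scene 0.009 74 [[0.4925, 0.149], [0.0071, 0.0588], 83.2558]
scene 0.033 123 [[0.4924, 0.1443], [0.0119, 0.0586], 76.6388]
top 0.009 60 [[0.4099, -0.0835], [0.0106, 0.1294], 76.5666]
top 0.009 41 [[0.5078, -0.1082], [0.0575, 0.0227], 10.2204]
top 0.033 88 [[0.4944, 0.1427], [0.0126, 0.0585], 75.9604]
4 x [-0.43, 0.69, 0.01] -> [ 0.4913 -0.0604  0.1079]
4 x [-0.0, 0.0, 0.54] -> [ 0.4913 -0.0604  0.0539]
```

Tray unmoved. Place A.

Request:
send_rows(plan=[[[-0.43,0.69,0],[0,0,0]],[[-0.43,0.69,0],[0,0,0]],[[-0.43,0.69,0],[0,0,0]],[[-0.43,0.69,0],[0,0,0]],[[0,0,0.6],[0,0,0]],[[0,0,0.6],[0,0,0]],[[0,0,0.6],[0,0,0]],[[0,0,0.4],[0,0,0]],[[0,0,0],[0,0,0]],[[0,0,0],[0,0,0]]])

```text
time: 21.6
tool_pos: [0.4911, -0.0588, 0.0532]
tool_rot: [3.141, 0.0, 0.555]
contact_force: [-0.3, -0.6, -1.8]
opening: 0.0552
grip_force: 35.0
```

Request:
send_rows(plan=[[[0,0,0],[0,0,0]],[[0,0,0],[0,0,0]],[[0,0,0],[0,0,0]],[[0,0,0],[0,0,0]],[[0,0,0],[0,0,0]],[[0,0,-1],[0,0,0]],[[0,0,-1],[0,0,0]],[[0,0,-1],[0,0,0]],[[0,0,-1],[0,0,0]],[[0,0,-1],[0,0,0]]], gripper=1)

```text
time: 22.85
tool_pos: [0.4909, -0.0588, 0.1791]
tool_rot: [3.141, 0.0, 0.555]
contact_force: [0.2, 0.6, -0.2]
opening: 0.0918
grip_force: 0.0
```

Run:
```python
from h import *
st()
im,W=tray()
for k in knobs(W,ylo=-.1):print(k)
path([(.3803,.2235,.17,12),(.3803,.2235,.049,6)],31.8)
```

```text
{'time': 22.85, 'tool_pos': [0.4909, -0.0588, 0.1791], 'tool_rot': [3.1415, 0.0, 0.5552], 'contact_force': [0.2142, 0.5604, -0.2293], 'opening': 0.0918, 'grip_force': 0.0}
scene 0.009 571 [[0.4566, -0.0082], [0.1837, 0.1915], 76.7118]
scene 0.009 77 [[0.4815, -0.0416], [0.0529, 0.0212], 32.9143]
scene 0.033 125 [[0.4924, 0.1442], [0.0127, 0.0579], 76.4635]
scene 0.033 87 [[0.4835, -0.0436], [0.0546, 0.0259], 28.5635]
(np.int32(106), array([ 0.4892, -0.0538,  0.1123]), array([ 0.4907, -0.0576,  0.1035]), array([0.029, 0.032, 0.027]), array([302., 199.]))
(np.int32(241), array([0.6566, 0.1509, 0.0963]), array([0.6541, 0.1517, 0.096 ]), array([0.084, 0.085, 0.012]), array([202., 227.]))
(np.int32(162), array([0.378 , 0.2239, 0.1089]), array([0.3791, 0.2228, 0.1073]), array([0.03, 0.03, 0.01]), array([284., 297.]))
(np.int32(168), array([0.5005, 0.3446, 0.1089]), array([0.5021, 0.3444, 0.1076]), array([0.032, 0.029, 0.01 ]), array([200., 314.]))
(np.int32(218), array([0.3638, 0.3436, 0.1094]), array([0.3646, 0.3422, 0.107 ]), array([0.03 , 0.03 , 0.011]), array([258., 348.]))
(np.int32(239), array([0.681 , 0.5963, 0.1122]), array([0.6916, 0.6116, 0.1068]), array([0.035, 0.058, 0.03 ]), array([ 29., 373.]))
12 x [0.18, -1.0, 0.04] -> [0.3803 0.2242 0.1702]
6 x [-0.0, 0.0, 0.81] -> [0.3803 0.2242 0.0487]
```

Request:
send_rows(plan=[[[0.18,-1,0.04],[0,0,0]],[[0.18,-1,0.04],[0,0,0]],[[0.18,-1,0.04],[0,0,0]],[[0.18,-1,0.04],[0,0,0]],[[0.18,-1,0.04],[0,0,0]],[[0.18,-1,0.04],[0,0,0]],[[0.18,-1,0.04],[0,0,0]],[[0.18,-1,0.04],[0,0,0]],[[0.18,-1,0.04],[0,0,0]],[[0.18,-1,0.04],[0,0,0]]])

```text
time: 24.15
tool_pos: [0.3969, 0.178, 0.1677]
tool_rot: [3.142, 0.0, 0.555]
contact_force: [-0.8, -0.3, 0.4]
opening: 0.0922
grip_force: 0.0
```

Request:
send_rows(plan=[[[0.18,-1,0.04],[0,0,0]],[[0.18,-1,0.04],[0,0,0]],[[0,0,0],[0,0,0]],[[0,0,0.8],[0,0,0]],[[0,0,0.8],[0,0,0]],[[0,0,0.8],[0,0,0]],[[0,0,0.8],[0,0,0]],[[0,0,0.8],[0,0,0]],[[0,0,0.8],[0,0,0]],[[0,0,0],[0,0,0]]])

```text
time: 25.4
tool_pos: [0.3781, 0.2235, 0.0451]
tool_rot: [-3.141, 0.003, 0.555]
contact_force: [0.4, 0.4, -0.3]
opening: 0.0917
grip_force: 0.0
```

Request:
send_rows(plan=[[[0,0,0],[0,0,0]],[[0,0,0],[0,0,0]],[[0,0,0],[0,0,0]],[[0,0,0],[0,0,0]],[[0,0,0],[0,0,0]],[[0,0,0],[0,0,0]],[[0,0,-0.6],[0,0,0]],[[0,0,-0.6],[0,0,0]],[[0,0,-0.6],[0,0,0]],[[0,0,-0.6],[0,0,0]]], gripper=-1)

```text
time: 26.65
tool_pos: [0.378, 0.2245, 0.1061]
tool_rot: [-3.141, 0.002, 0.555]
contact_force: [0.3, 0.6, -2.2]
opening: 0.0554
grip_force: 35.0
```

Run:
```python
from h import *
st();tray()
path([(.405,-.04,.108,14),(.405,-.04,.0535,4)],31.8)
```

```text
{'time': 26.65, 'tool_pos': [0.378, 0.2245, 0.1061], 'tool_rot': [-3.141, 0.0017, 0.5552], 'contact_force': [0.3421, 0.6117, -2.202], 'opening': 0.0554, 'grip_force': 34.9955}
scene 0.009 289 [[0.4298, -0.0009], [0.183, 0.1359], 77.0917]
scene 0.009 68 [[0.4933, 0.1491], [0.0055, 0.058], 80.1753]
scene 0.033 100 [[0.4915, 0.1438], [0.0128, 0.0588], 76.5509]
14 x [-0.34, 0.68, -0.0] -> [ 0.4033 -0.0401  0.1077]
4 x [0.01, 0.01, 0.54] -> [ 0.4047 -0.0404  0.0537]
```

Request:
send_rows(plan=[[[-0.34,0.68,0],[0,0,0]],[[-0.34,0.68,0],[0,0,0]],[[-0.34,0.68,0],[0,0,0]],[[-0.34,0.68,0],[0,0,0]],[[-0.34,0.68,0],[0,0,0]],[[-0.34,0.68,0],[0,0,0]],[[-0.34,0.68,0],[0,0,0]],[[-0.34,0.68,0],[0,0,0]],[[-0.34,0.68,0],[0,0,0]],[[-0.34,0.68,0],[0,0,0]]])

```text
time: 27.95
tool_pos: [0.3955, 0.0349, 0.1055]
tool_rot: [-3.141, 0.001, 0.555]
contact_force: [-0.7, 0.4, -1.5]
opening: 0.0556
grip_force: 35.0
```

Request:
send_rows(plan=[[[-0.34,0.68,0],[0,0,0]],[[-0.34,0.68,0],[0,0,0]],[[-0.34,0.68,0],[0,0,0]],[[-0.32,0.68,0],[0,0,0]],[[0,0,0],[0,0,0]],[[0,0,0.6],[0,0,0]],[[0,0,0.6],[0,0,0]],[[0,0,0.6],[0,0,0]],[[0,0,0.4],[0,0,0]],[[0,0,0],[0,0,0]]])

```text
time: 29.2
tool_pos: [0.4031, -0.0396, 0.0507]
tool_rot: [-3.141, 0.001, 0.556]
contact_force: [-0.6, 0.1, -2.4]
opening: 0.0558
grip_force: 35.0
```

Run:
```python
from h import *
st();tray("top")
```

```text
{'time': 29.2, 'tool_pos': [0.4031, -0.0396, 0.0507], 'tool_rot': [-3.1407, 0.0007, 0.5556], 'contact_force': [-0.5732, 0.1405, -2.3502], 'opening': 0.0558, 'grip_force': 34.9994}
top 0.009 241 [[0.5055, -0.019], [0.1799, 0.0984], 76.9699]
top 0.009 70 [[0.4249, 0.0713], [0.0414, 0.0881], 77.4364]
top 0.033 86 [[0.4943, 0.1427], [0.0121, 0.0583], 76.4623]
```

Request:
send_rows(plan=[[[0,0,0.02],[0,0,0]],[[0,0,0],[0,0,0]],[[0,0,0],[0,0,0]],[[0,0,0],[0,0,0]],[[0,0,0],[0,0,0]],[[0,0,-1],[0,0,0]],[[0,0,-1],[0,0,0]],[[0,0,-1],[0,0,0]],[[0,0,-1],[0,0,0]],[[0,0,-1],[0,0,0]]], gripper=1)

```text
time: 30.5
tool_pos: [0.4033, -0.0401, 0.1765]
tool_rot: [3.142, 0.0, 0.555]
contact_force: [-0.2, -0.3, 0.3]
opening: 0.0918
grip_force: 0.0
```

Run:
```python
from h import *
st()
im,W=tray()
for k in knobs(W,ylo=-.1):print(k)
path([(.502,.3437,.17,15),(.502,.3437,.048,6)],31.8)
```

```text
{'time': 30.5, 'tool_pos': [0.4033, -0.0401, 0.1765], 'tool_rot': [3.1415, 0.0001, 0.5553], 'contact_force': [-0.2058, -0.2831, 0.3265], 'opening': 0.0918, 'grip_force': 0.0}
scene 0.009 524 [[0.4569, -0.0069], [0.1825, 0.1909], 76.5849]
scene 0.009 87 [[0.396, -0.0233], [0.0545, 0.0236], 22.0497]
scene 0.033 126 [[0.4925, 0.1446], [0.0128, 0.059], 77.3353]
scene 0.033 92 [[0.4837, -0.0442], [0.0547, 0.0264], 28.76]
(np.int32(99), array([ 0.49  , -0.0537,  0.1129]), array([ 0.4906, -0.0571,  0.1034]), array([0.03 , 0.031, 0.026]), array([302., 199.]))
(np.int32(111), array([ 0.4017, -0.0359,  0.1129]), array([ 0.4023, -0.0387,  0.1033]), array([0.03 , 0.03 , 0.026]), array([330., 216.]))
(np.int32(246), array([0.6554, 0.1519, 0.0958]), array([0.6547, 0.1517, 0.0955]), array([0.084, 0.084, 0.011]), array([202., 227.]))
(np.int32(168), array([0.5006, 0.3444, 0.1089]), array([0.5016, 0.3436, 0.1078]), array([0.03 , 0.03 , 0.009]), array([200., 314.]))
(np.int32(219), array([0.3636, 0.3436, 0.1095]), array([0.3646, 0.3425, 0.1076]), array([0.03 , 0.03 , 0.011]), array([258., 348.]))
(np.int32(251), array([0.6812, 0.5963, 0.112 ]), array([0.6903, 0.6115, 0.106 ]), array([0.033, 0.058, 0.032]), array([ 29., 373.]))
15 x [0.76, -0.73, 0.02] -> [0.5029 0.3423 0.1718]
6 x [-0.0, -0.01, 0.83] -> [0.5021 0.3436 0.0473]
```

Request:
send_rows(plan=[[[0.76,-0.73,0],[0,0,0]],[[0.76,-0.73,0],[0,0,0]],[[0.76,-0.73,0],[0,0,0]],[[0.76,-0.73,0],[0,0,0]],[[0.76,-0.73,0],[0,0,0]],[[0.76,-0.73,0],[0,0,0]],[[0.76,-0.73,0],[0,0,0]],[[0.76,-0.73,0],[0,0,0]],[[0.76,-0.73,0],[0,0,0]],[[0.76,-0.73,0],[0,0,0]]])

```text
time: 31.8
tool_pos: [0.4687, 0.2159, 0.1751]
tool_rot: [-3.142, 0.001, 0.555]
contact_force: [0.6, 1.2, -0.5]
opening: 0.0917
grip_force: 0.0
```

Request:
send_rows(plan=[[[0.76,-0.73,0],[0,0,0]],[[0.76,-0.73,0],[0,0,0]],[[0.76,-0.73,0],[0,0,0]],[[0.76,-0.73,0],[0,0,0]],[[0.75,-0.78,0],[0,0,0]],[[0,0,0],[0,0,0]],[[0,0,1],[0,0,0]],[[0,0,1],[0,0,0]],[[0,0,1],[0,0,0]],[[0,0,1],[0,0,0]]])

```text
time: 33.05
tool_pos: [0.5002, 0.3424, 0.0746]
tool_rot: [3.141, 0.001, 0.555]
contact_force: [-0.1, 0.9, -0.4]
opening: 0.0919
grip_force: 0.0
```

Request:
send_rows(plan=[[[0,0,0.8],[0,0,0]],[[0,0,0.25],[0,0,0]],[[0,0,0],[0,0,0]],[[0,0,0],[0,0,0]],[[0,0,0],[0,0,0]],[[0,0,0],[0,0,0]],[[0,0,0],[0,0,0]],[[0,0,0],[0,0,0]],[[0,0,0],[0,0,0]],[[0,0,0],[0,0,0]]])

```text
time: 34.3
tool_pos: [0.5005, 0.3436, 0.0494]
tool_rot: [3.141, 0.0, 0.555]
contact_force: [-0.3, 0.2, 0.9]
opening: 0.0918
grip_force: 0.0
```

Request:
send_rows(plan=[[[0,0,0],[0,0,0]],[[0,0,0],[0,0,0]],[[0,0,0],[0,0,0]],[[0,0,0],[0,0,0]],[[0,0,0],[0,0,0]],[[0,0,0],[0,0,0]],[[0,0,-0.6],[0,0,0]],[[0,0,-0.6],[0,0,0]],[[0,0,-0.6],[0,0,0]],[[0,0,-0.6],[0,0,0]]], gripper=-1)

```text
time: 35.55
tool_pos: [0.5006, 0.3437, 0.111]
tool_rot: [3.141, -0.001, 0.555]
contact_force: [-1.1, 0.0, -1.5]
opening: 0.0555
grip_force: 35.0
```

Run:
```python
from h import *
st();tray()
path([(.511,.023,.108,15),(.511,.023,.0535,4)],31.8)
```

```text
{'time': 35.55, 'tool_pos': [0.5006, 0.3437, 0.111], 'tool_rot': [3.1414, -0.0009, 0.5553], 'contact_force': [-1.0526, 0.0452, -1.5233], 'opening': 0.0555, 'grip_force': 34.9917}
scene 0.009 517 [[0.4576, -0.0073], [0.1824, 0.1919], 76.8581]
scene 0.009 86 [[0.3965, -0.0236], [0.0545, 0.0238], 20.9387]
scene 0.033 123 [[0.4929, 0.1441], [0.0122, 0.0614], 76.0801]
scene 0.033 96 [[0.3959, -0.0227], [0.0535, 0.0236], 20.5252]
15 x [-0.43, 0.74, 0.01] -> [0.5108 0.0234 0.1093]
4 x [-0.0, 0.0, 0.56] -> [0.5108 0.0234 0.0533]
```

Request:
send_rows(plan=[[[-0.43,0.74,0],[0,0,0]],[[-0.43,0.74,0],[0,0,0]],[[-0.43,0.74,0],[0,0,0]],[[-0.43,0.74,0],[0,0,0]],[[-0.43,0.74,0],[0,0,0]],[[-0.43,0.74,0],[0,0,0]],[[-0.43,0.74,0],[0,0,0]],[[-0.43,0.74,0],[0,0,0]],[[-0.43,0.74,0],[0,0,0]],[[-0.43,0.74,0],[0,0,0]]])

```text
time: 36.85
tool_pos: [0.5066, 0.1282, 0.1095]
tool_rot: [3.141, -0.0, 0.555]
contact_force: [0.1, 0.3, -0.3]
opening: 0.0557
grip_force: 35.0
```

Request:
send_rows(plan=[[[-0.43,0.74,0],[0,0,0]],[[-0.43,0.74,0],[0,0,0]],[[-0.43,0.74,0],[0,0,0]],[[-0.43,0.74,0],[0,0,0]],[[-0.43,0.74,0],[0,0,0]],[[0,0,0.6],[0,0,0]],[[0,0,0.6],[0,0,0]],[[0,0,0.6],[0,0,0]],[[0,0,0.42],[0,0,0]],[[0,0,0],[0,0,0]]])

```text
time: 38.1
tool_pos: [0.5096, 0.0233, 0.0532]
tool_rot: [-3.141, 0.001, 0.556]
contact_force: [0.6, -0.8, -1.4]
opening: 0.0555
grip_force: 35.0
```

Run:
```python
from h import *
st();tray("top")
```

```text
{'time': 38.1, 'tool_pos': [0.5096, 0.0233, 0.0532], 'tool_rot': [-3.1412, 0.0006, 0.556], 'contact_force': [0.6329, -0.8161, -1.4229], 'opening': 0.0555, 'grip_force': 34.9997}
top 0.009 129 [[0.4417, -0.0775], [0.037, 0.189], 76.7502]
top 0.033 86 [[0.4944, 0.1427], [0.0119, 0.0584], 77.0496]
```

Request:
send_rows(plan=[[[0,0,0.02],[0,0,0]],[[0,0,0],[0,0,0]],[[0,0,0],[0,0,0]],[[0,0,0],[0,0,0]],[[0,0,0],[0,0,0]],[[0,0,-1],[0,0,0]],[[0,0,-1],[0,0,0]],[[0,0,-1],[0,0,0]],[[0,0,-1],[0,0,0]],[[0,0,-1],[0,0,0]]], gripper=1)

```text
time: 39.4
tool_pos: [0.5096, 0.0228, 0.1793]
tool_rot: [3.142, 0.0, 0.555]
contact_force: [-0.6, -0.5, 0.7]
opening: 0.0917
grip_force: 0.0
```

Run:
```python
from h import *
st()
im,W=tray()
for k in knobs(W,ylo=-.1):print(k)
path([(.365,.343,.17,15),(.365,.343,.048,6)],31.8)
```

```text
{'time': 39.4, 'tool_pos': [0.5096, 0.0228, 0.1793], 'tool_rot': [3.1415, 0.0, 0.5552], 'contact_force': [-0.6287, -0.4855, 0.7425], 'opening': 0.0917, 'grip_force': 0.0}
scene 0.009 426 [[0.4572, -0.0072], [0.1823, 0.1921], 76.9795]
scene 0.009 82 [[0.4819, -0.0422], [0.0533, 0.022], 31.9207]
scene 0.033 122 [[0.4924, 0.1445], [0.0124, 0.0597], 76.7628]
scene 0.033 93 [[0.4827, -0.0428], [0.0546, 0.0262], 30.0608]
(np.int32(93), array([ 0.4891, -0.0538,  0.1124]), array([ 0.4904, -0.0565,  0.1032]), array([0.028, 0.029, 0.026]), array([302., 199.]))
(np.int32(109), array([0.5083, 0.0277, 0.1128]), array([0.5096, 0.0245, 0.1031]), array([0.03 , 0.03 , 0.026]), array([280., 215.]))
(np.int32(111), array([ 0.4012, -0.0369,  0.1125]), array([ 0.4018, -0.0398,  0.1037]), array([0.03 , 0.03 , 0.027]), array([330., 215.]))
(np.int32(245), array([0.6569, 0.1509, 0.0963]), array([0.6541, 0.1505, 0.0954]), array([0.086, 0.085, 0.01 ]), array([203., 227.]))
(np.int32(219), array([0.3635, 0.344 , 0.1099]), array([0.3645, 0.3427, 0.1079]), array([0.029, 0.03 , 0.011]), array([258., 348.]))
(np.int32(254), array([0.6809, 0.5965, 0.1122]), array([0.6909, 0.6116, 0.1061]), array([0.034, 0.058, 0.032]), array([ 29., 373.]))
15 x [0.12, -0.93, 0.03] -> [0.3658 0.3428 0.1713]
6 x [-0.0, -0.0, 0.82] -> [0.3658 0.3428 0.0483]
```

Request:
send_rows(plan=[[[0.12,-0.93,0],[0,0,0]],[[0.12,-0.93,0],[0,0,0]],[[0.12,-0.93,0],[0,0,0]],[[0.12,-0.93,0],[0,0,0]],[[0.12,-0.93,0],[0,0,0]],[[0.12,-0.93,0],[0,0,0]],[[0.12,-0.93,0],[0,0,0]],[[0.12,-0.93,0],[0,0,0]],[[0.12,-0.93,0],[0,0,0]],[[0.12,-0.93,0],[0,0,0]]])

```text
time: 40.7
tool_pos: [0.4122, 0.2368, 0.178]
tool_rot: [3.142, 0.0, 0.555]
contact_force: [0.5, 0.4, -0.8]
opening: 0.0916
grip_force: 0.0
```

Request:
send_rows(plan=[[[0.12,-0.93,0],[0,0,0]],[[0.12,-0.93,0],[0,0,0]],[[0.12,-0.93,0],[0,0,0]],[[0.12,-0.93,0],[0,0,0]],[[0.1,-0.94,0],[0,0,0]],[[0,0,0],[0,0,0]],[[0,0,1],[0,0,0]],[[0,0,1],[0,0,0]],[[0,0,1],[0,0,0]],[[0,0,1],[0,0,0]]])

```text
time: 41.95
tool_pos: [0.364, 0.342, 0.0775]
tool_rot: [3.141, 0.0, 0.555]
contact_force: [0.2, -0.1, 0.1]
opening: 0.0918
grip_force: 0.0
```

Request:
send_rows(plan=[[[0,0,0.9],[0,0,0]],[[0,0,0.27],[0,0,0]],[[0,0,0],[0,0,0]],[[0,0,0],[0,0,0]],[[0,0,0],[0,0,0]],[[0,0,0],[0,0,0]],[[0,0,0],[0,0,0]],[[0,0,0],[0,0,0]],[[0,0,0],[0,0,0]],[[0,0,0],[0,0,0]]])

```text
time: 43.2
tool_pos: [0.3636, 0.3428, 0.0491]
tool_rot: [3.141, 0.0, 0.555]
contact_force: [0.0, 0.8, -0.3]
opening: 0.0916
grip_force: 0.0
```

Request:
send_rows(plan=[[[0,0,0],[0,0,0]],[[0,0,0],[0,0,0]],[[0,0,0],[0,0,0]],[[0,0,0],[0,0,0]],[[0,0,0],[0,0,0]],[[0,0,0],[0,0,0]],[[0,0,-0.6],[0,0,0]],[[0,0,-0.6],[0,0,0]],[[0,0,-0.6],[0,0,0]],[[0,0,-0.6],[0,0,0]]], gripper=-1)

```text
time: 44.45
tool_pos: [0.3637, 0.343, 0.1106]
tool_rot: [-3.142, -0.001, 0.555]
contact_force: [-0.7, 0.2, -2.3]
opening: 0.0556
grip_force: 35.0
```

Run:
```python
from h import *
st();tray()
path([(.425,.043,.108,15),(.425,.043,.0535,4)],31.8)
```

```text
{'time': 44.45, 'tool_pos': [0.3637, 0.343, 0.1106], 'tool_rot': [-3.1416, -0.0008, 0.5552], 'contact_force': [-0.6822, 0.2404, -2.2686], 'opening': 0.0556, 'grip_force': 34.9866}
scene 0.009 213 [[0.3738, 0.0294], [0.1708, 0.0528], 58.2688]
scene 0.009 77 [[0.4821, -0.0425], [0.0531, 0.0221], 32.0206]
scene 0.033 89 [[0.4842, -0.0404], [0.0527, 0.0224], 23.206]
15 x [-0.29, 0.77, 0.01] -> [0.4243 0.0409 0.1086]
4 x [0.02, -0.01, 0.55] -> [0.4255 0.0428 0.0536]
```

Request:
send_rows(plan=[[[-0.29,0.77,0],[0,0,0]],[[-0.29,0.77,0],[0,0,0]],[[-0.29,0.77,0],[0,0,0]],[[-0.29,0.77,0],[0,0,0]],[[-0.29,0.77,0],[0,0,0]],[[-0.29,0.77,0],[0,0,0]],[[-0.29,0.77,0],[0,0,0]],[[-0.29,0.77,0],[0,0,0]],[[-0.29,0.77,0],[0,0,0]],[[-0.29,0.77,0],[0,0,0]]])

```text
time: 45.75
tool_pos: [0.4036, 0.1404, 0.1095]
tool_rot: [3.141, -0.0, 0.555]
contact_force: [0.3, -0.8, -2.6]
opening: 0.0553
grip_force: 35.0
```

Run:
```python
from h import *
st();im,W=tray("top")
for k in knobs(W,ylo=-.1):print(k)
path([(.425,.043,.109,5),(.425,.043,.0535,4)],31.8)
```

```text
{'time': 45.75, 'tool_pos': [0.4036, 0.1404, 0.1095], 'tool_rot': [3.1414, -0.0003, 0.5553], 'contact_force': [0.3178, -0.7954, -2.5927], 'opening': 0.0553, 'grip_force': 34.9872}
top 0.009 452 [[0.4585, -0.0082], [0.1799, 0.1904], 76.7507]
top 0.033 88 [[0.4944, 0.1428], [0.012, 0.0582], 77.0108]
(np.int32(43), array([0.6812, 0.5901, 0.1087]), array([0.6807, 0.5928, 0.1059]), array([0.013, 0.021, 0.031]), array([ 68., 152.]))
(np.int32(62), array([0.627 , 0.1516, 0.0992]), array([0.6319, 0.151 , 0.0987]), array([0.036, 0.082, 0.016]), array([224., 174.]))
(np.int32(122), array([0.511 , 0.0262, 0.1119]), array([0.5087, 0.028 , 0.1044]), array([0.042, 0.042, 0.029]), array([268., 217.]))
(np.int32(114), array([ 0.494 , -0.059 ,  0.1118]), array([ 0.4957, -0.062 ,  0.1047]), array([0.031, 0.042, 0.029]), array([299., 223.]))
(np.int32(110), array([ 0.4033, -0.0411,  0.1133]), array([ 0.4011, -0.0382,  0.1058]), array([0.036, 0.042, 0.031]), array([292., 256.]))
5 x [-0.26, 0.74, 0.0] -> [0.4252 0.043  0.1095]
4 x [-0.0, -0.0, 0.56] -> [0.4252 0.043  0.0535]
```

Request:
send_rows(plan=[[[-0.27,0.72,0],[0,0,0]],[[-0.27,0.72,0],[0,0,0]],[[-0.27,0.72,0],[0,0,0]],[[-0.27,0.72,0],[0,0,0]],[[-0.27,0.72,0],[0,0,0]],[[0,0,0.6],[0,0,0]],[[0,0,0.6],[0,0,0]],[[0,0,0.6],[0,0,0]],[[0,0,0.44],[0,0,0]],[[0,0,0],[0,0,0]]])

```text
time: 47.05
tool_pos: [0.4223, 0.0469, 0.053]
tool_rot: [-3.142, 0.0, 0.555]
contact_force: [0.4, 0.6, -2.3]
opening: 0.0555
grip_force: 35.0
```

Request:
send_rows(plan=[[[0,0,0],[0,0,0]],[[0,0,0],[0,0,0]],[[0,0,0],[0,0,0]],[[0,0,0],[0,0,0]],[[0,0,0],[0,0,0]],[[0,0,-1],[0,0,0]],[[0,0,-1],[0,0,0]],[[0,0,-1],[0,0,0]],[[0,0,-1],[0,0,0]],[[0,0,-1],[0,0,0]]], gripper=1)

```text
time: 48.3
tool_pos: [0.4221, 0.0468, 0.179]
tool_rot: [3.142, 0.0, 0.555]
contact_force: [0.9, -0.8, -0.2]
opening: 0.0915
grip_force: 0.0
```

Run:
```python
from h import *
st();im,W=tray()
for k in knobs(W,ylo=-.1):print(k)
cv2.imwrite("pics/s2.png",cv2.resize(im[140:300,220:400],None,fx=4,fy=3.7,interpolation=cv2.INTER_CUBIC))
```

```text
{'time': 48.3, 'tool_pos': [0.4221, 0.0468, 0.179], 'tool_rot': [3.1415, 0.0, 0.5553], 'contact_force': [0.9268, -0.8225, -0.2357], 'opening': 0.0915, 'grip_force': 0.0}
scene 0.009 434 [[0.4569, -0.0074], [0.1839, 0.191], 76.3737]
scene 0.009 88 [[0.4131, 0.0644], [0.0513, 0.0199], 28.3976]
scene 0.033 124 [[0.4922, 0.1442], [0.0125, 0.0584], 76.4286]
scene 0.033 96 [[0.501, 0.0366], [0.0555, 0.0282], 36.1548]
(np.int32(111), array([0.5086, 0.028 , 0.113 ]), array([0.51  , 0.0254, 0.1033]), array([0.029, 0.031, 0.026]), array([280., 215.]))
(np.int32(19), array([ 0.3908, -0.0381,  0.1122]), array([ 0.3921, -0.04  ,  0.1112]), array([0.009, 0.021, 0.009]), array([334., 216.]))
(np.int32(249), array([0.6567, 0.1516, 0.0961]), array([0.6592, 0.1515, 0.0955]), array([0.093, 0.085, 0.011]), array([202., 227.]))
(np.int32(122), array([0.42  , 0.0516, 0.1125]), array([0.4223, 0.049 , 0.1027]), array([0.03 , 0.028, 0.025]), array([306., 235.]))
(np.int32(253), array([0.681 , 0.5963, 0.1125]), array([0.6909, 0.6116, 0.106 ]), array([0.035, 0.058, 0.032]), array([ 29., 373.]))
```

View pics/s2.png

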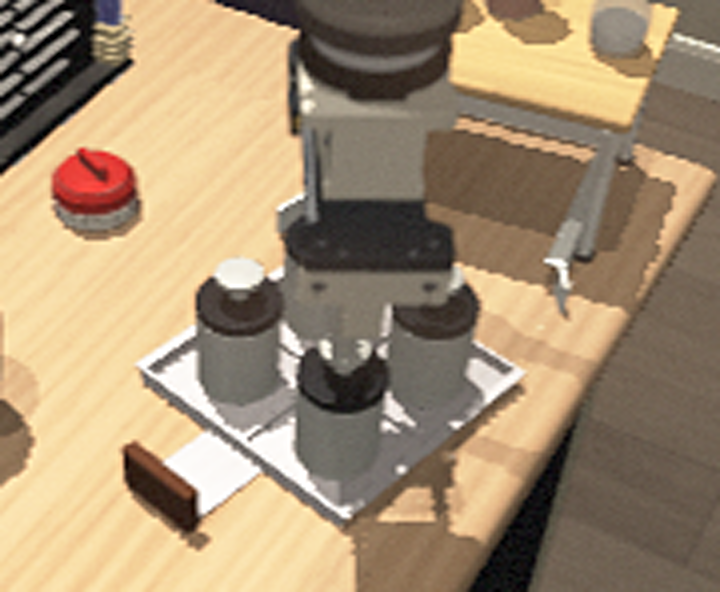

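Run:
```python
from h import *
path([(.4932,.1437,.179,5)],31.8)
```

```text
5 x [0.88, -0.37, 0.02] -> [0.4929 0.144  0.1794]
```

Request:
send_rows(plan=[[[0.88,-0.37,0],[0,0,0]],[[0.88,-0.37,0],[0,0,0]],[[0.88,-0.37,0],[0,0,0]],[[0.88,-0.37,0],[0,0,0]],[[0.88,-0.37,0],[0,0,0]],[[0,0,0],[0,0,-0.1]],[[0,0,0],[0,0,-0.1]],[[0,0,0],[0,0,-0.1]],[[0,0,0],[0,0,-0.1]],[[0,0,0],[0,0,-0.1]]])

```text
time: 49.6
tool_pos: [0.4911, 0.1441, 0.1776]
tool_rot: [-3.141, 0.0, 1.346]
contact_force: [0.3, -0.1, -0.4]
opening: 0.0916
grip_force: 0.0
```

Request:
send_rows(plan=[[[0,0,1],[0,0,0]],[[0,0,1],[0,0,0]],[[0,0,1],[0,0,0]],[[0,0,1],[0,0,0]],[[0,0,0.8],[0,0,0]],[[0,0,0],[0,0,0]],[[0,0,0],[0,0,0]],[[0,0,0],[0,0,0]],[[0,0,0],[0,0,0]],[[0,0,0],[0,0,0]]])

```text
time: 50.85
tool_pos: [0.4915, 0.1441, 0.0585]
tool_rot: [3.141, -0.0, 1.341]
contact_force: [-0.1, 0.2, -0.3]
opening: 0.0918
grip_force: 0.0
```

Run:
```python
from h import *
st()
s=robot.observe();print(np.round(s["qpos"],3), np.degrees(s["tool_rot"][2]))
tray();tray("top")
im,d,c=grab("wrist");cv2.imwrite("pics/w1.png",im)
```

```text
{'time': 50.85, 'tool_pos': [0.4915, 0.1441, 0.0585], 'tool_rot': [3.1409, -0.0002, 1.3407], 'contact_force': [-0.0585, 0.1867, -0.3142], 'opening': 0.0918, 'grip_force': 0.0}
[ 0.135  0.52   1.771 -0.     0.849  0.366] 76.81502950552962
scene 0.009 260 [[0.3863, 0.0103], [0.1851, 0.0613], 70.355]
scene 0.009 81 [[0.3919, -0.0216], [0.05, 0.0161], 31.4761]
scene 0.033 126 [[0.4917, 0.1445], [0.0125, 0.0591], 75.9555]
scene 0.033 90 [[0.3954, -0.0233], [0.0536, 0.0235], 23.4759]
top 0.009 237 [[0.3959, -0.0386], [0.1188, 0.2318], 29.5065]
top 0.009 235 [[0.4777, -0.012], [0.1803, 0.1509], 76.6133]
```

View pics/w1.png

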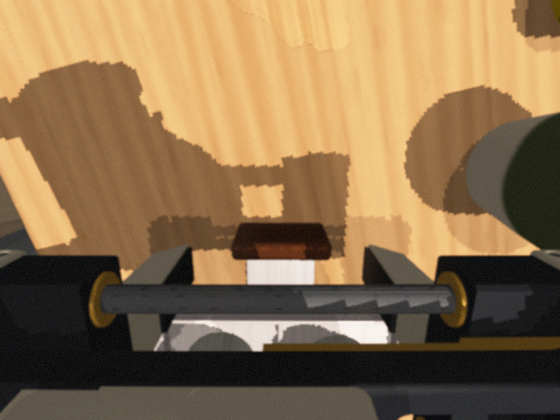

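Request:
send_rows(plan=[[[0,0,0.6],[0,0,0]],[[0,0,0.6],[0,0,0]],[[0,0,0.6],[0,0,0]],[[0,0,0],[0,0,0]],[[0,0,0],[0,0,0]],[[0,0,0],[0,0,0]],[[0,0,0],[0,0,0]],[[0,0,0],[0,0,0]],[[0,0,0],[0,0,0]],[[0,0,0],[0,0,0]]])

```text
time: 52.25
tool_pos: [0.4913, 0.1441, 0.0132]
tool_rot: [3.141, 0.0, 1.341]
contact_force: [-0.7, 0.0, 0.0]
opening: 0.0916
grip_force: 0.0
```

Request:
send_rows(plan=[[[0,0,0],[0,0,0]],[[0,0,0],[0,0,0]],[[0,0,0],[0,0,0]],[[0,0,0],[0,0,0]],[[0,0,0],[0,0,0]],[[0,0,0],[0,0,0]],[[0,0,0],[0,0,0]],[[0,0,0],[0,0,0]],[[0,0,0],[0,0,0]],[[0,0,0],[0,0,0]]], gripper=-1, force=45)

```text
time: 53.5
tool_pos: [0.4916, 0.1441, 0.0132]
tool_rot: [3.141, -0.0, 1.341]
contact_force: [3.6, 0.2, -2.9]
opening: 0.0596
grip_force: 45.0
```

Run:
```python
from h import *
st()
# intermediate: tray aligned at rack frame y=0.16 (before mouth ~ tray front at y=.07?)
ry=np.array([-.134,.991]);o=np.array([.4737,-.2475])
for d in (.22,.205,.12,0): print(d,(o+ry*d).round(4),(o+ry*(d+.155)).round(4))
```

```text
{'time': 53.5, 'tool_pos': [0.4916, 0.1441, 0.0132], 'tool_rot': [3.141, -0.0, 1.3409], 'contact_force': [3.6019, 0.1938, -2.9179], 'opening': 0.0596, 'grip_force': 44.9994}
0.22 [ 0.4442 -0.0295] [0.4234 0.1241]
0.205 [ 0.4462 -0.0443] [0.4255 0.1093]
0.12 [ 0.4576 -0.1286] [0.4368 0.025 ]
0 [ 0.4737 -0.2475] [ 0.4529 -0.0939]
```

Run:
```python
from h import *
p0=np.array(robot.observe()["tool_pos"][:2]);y0,y1=76.8,97.7
f=lambda a:np.array([np.cos(np.radians(a)),np.sin(np.radians(a))])
c0=p0-.155*f(y0); c1=np.array([.4737,-.2475])+.23*f(y1)
print(c0,c1,c1+.155*f(y1))
P=[c0+(c1-c0)*t+.155*f(y0+(y1-y0)*t) for t in np.linspace(0,1,11)]
for i in range(10):
    a=np.radians(y0+(y1-y0)*i/10); dp=P[i+1]-P[i]
    print(np.round([dp@[np.cos(a),np.sin(a)]/.025, dp@[np.sin(a),-np.cos(a)]/.025],3))
```

```text
[ 0.45616087 -0.00681656] [ 0.44288318 -0.01957386] [0.42211532 0.13402853]
[-0.066 -0.266]
[-0.064 -0.268]
[-0.063 -0.271]
[-0.061 -0.273]
[-0.059 -0.275]
[-0.058 -0.277]
[-0.056 -0.279]
[-0.054 -0.28 ]
[-0.052 -0.282]
[-0.05  -0.284]
```

Request:
send_rows(plan=[[[-0.065,-0.267,0],[0,0,-0.0232]],[[-0.065,-0.267,0],[0,0,-0.0232]],[[-0.063,-0.271,0],[0,0,-0.0232]],[[-0.061,-0.273,0],[0,0,-0.0232]],[[-0.059,-0.275,0],[0,0,-0.0232]],[[-0.058,-0.277,0],[0,0,-0.0232]],[[-0.056,-0.279,0],[0,0,-0.0232]],[[-0.054,-0.28,0],[0,0,-0.0232]],[[-0.052,-0.282,0],[0,0,-0.0232]],[[-0.05,-0.284,0],[0,0,-0.0232]]])

```text
time: 54.75
tool_pos: [0.4215, 0.1339, 0.0132]
tool_rot: [3.141, 0.0, 1.708]
contact_force: [2.4, 1.5, -3.0]
opening: 0.0597
grip_force: 45.0
```

Run:
```python
from h import *
st();im,W=tray("top");tray()
for k in knobs(W,ylo=-.15):print(k)
cv2.imwrite("pics/t2.png",cv2.resize(im[175:295,215:420],None,fx=3.8,fy=3.8,interpolation=cv2.INTER_CUBIC))
```

```text
{'time': 54.75, 'tool_pos': [0.4215, 0.1339, 0.0132], 'tool_rot': [3.1414, 0.0001, 1.7076], 'contact_force': [2.414, 1.5342, -3.0133], 'opening': 0.0597, 'grip_force': 44.9998}
top 0.009 274 [[0.4687, -0.0174], [0.1448, 0.1823], 6.7093]
top 0.009 225 [[0.3948, -0.0277], [0.09, 0.1804], 7.5585]
scene 0.009 189 [[0.3551, -0.0329], [0.0271, 0.183], 13.5139]
scene 0.009 115 [[0.4205, 0.1412], [0.0849, 0.0096], 7.0396]
scene 0.033 126 [[0.4332, 0.1395], [0.0677, 0.0137], 15.2501]
scene 0.033 40 [[0.3828, -0.0584], [0.0352, 0.0079], 58.8959]
(np.int32(43), array([0.6808, 0.5888, 0.1084]), array([0.6804, 0.5921, 0.1057]), array([0.012, 0.021, 0.031]), array([ 68., 152.]))
(np.int32(61), array([0.6255, 0.1518, 0.0984]), array([0.6321, 0.1513, 0.0977]), array([0.037, 0.082, 0.014]), array([223., 174.]))
(np.int32(257), array([0.4948, 0.1413, 0.119 ]), array([0.4943, 0.1432, 0.1069]), array([0.053, 0.073, 0.03 ]), array([226., 222.]))
(np.int32(113), array([ 0.494 , -0.0561,  0.1125]), array([ 0.4935, -0.0565,  0.1045]), array([0.036, 0.037, 0.029]), array([298., 223.]))
(np.int32(123), array([0.4812, 0.0288, 0.1134]), array([0.4806, 0.0288, 0.1048]), array([0.041, 0.044, 0.03 ]), array([267., 227.]))
(np.int32(116), array([ 0.4064, -0.0707,  0.1127]), array([ 0.4083, -0.0716,  0.105 ]), array([0.039, 0.031, 0.03 ]), array([303., 255.]))
(np.int32(119), array([0.3913, 0.019 , 0.1119]), array([0.3902, 0.0229, 0.1045]), array([0.039, 0.042, 0.029]), array([270., 260.]))
(np.int32(77), array([0.3612, 0.1326, 0.12  ]), array([0.361 , 0.1335, 0.1108]), array([0.02 , 0.056, 0.022]), array([228., 271.]))
```

View pics/t2.png

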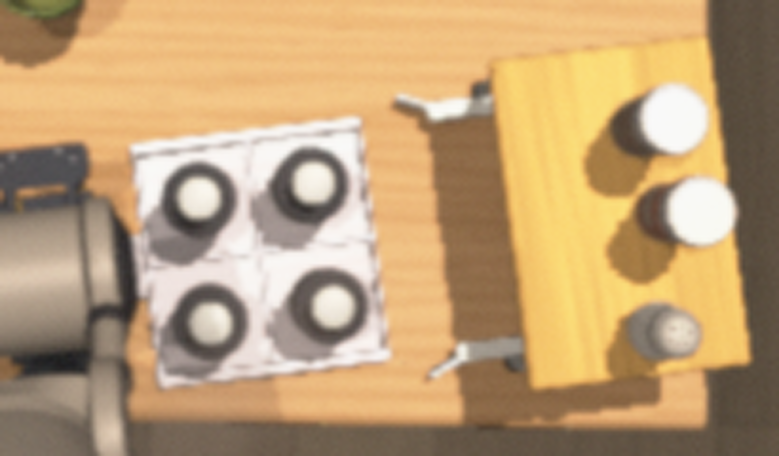

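Run:
```python
from h import *
im,d,c=grab("top");W=cloud(d,c);Z=np.nan_to_num(W[...,2])
def fit(m,nm):
    P=W[m][:,:2]; print(nm,len(P)); return P
# deck front edge and rotation
D=W[(Z>.143)&(Z<.157)&(W[...,0]<.75)&(W[...,0]>.25)&(W[...,1]>-.5)]
r=cv2.minAreaRect(D[:,:2].astype(np.float32));print(r)
a=np.radians(7.7);ex=np.array([np.cos(a),np.sin(a)]);ey=np.array([-np.sin(a),np.cos(a)]);o=np.array([.4737,-.2475])
Q=np.stack([(W[...,:2]-o)@ex,(W[...,:2]-o)@ey],-1)
dq=(D[:,:2]-o);print("deck x,y range",np.percentile(dq@ex,[0.5,99.5]),np.percentile(dq@ey,[.5,99.5]))
for lo in np.arange(.055,.125,.01):
    for sg in(1,-1):
        m=(Z>.012)&(Z<.032)&(Q[...,1]>lo)&(Q[...,1]<lo+.01)&(sg*Q[...,0]>.07)&(sg*Q[...,0]<.13)
        if m.sum(): print(round(lo,3),sg,m.sum(),np.sort(Q[m][:,0])[[0,m.sum()//2,-1]].round(4))
for lo in np.arange(.14,.32,.03):
    m=(Z>.01)&(Z<.022)&(Q[...,1]>lo)&(Q[...,1]<lo+.03)&(abs(Q[...,0])<.115)
    if m.sum(): print("tray",round(lo,3),m.sum(),np.percentile(Q[m][:,0],[1,99]).round(4))
```

```text
((0.47714969515800476, -0.26937922835350037), (0.23705808818340302, 0.16166554391384125), 7.397087097167969)
deck x,y range [-0.11665108  0.1173057 ] [-0.10101556  0.05687228]
0.055 1 16 [0.0876 0.0938 0.1001]
0.055 -1 16 [-0.0989 -0.0926 -0.0867]
0.065 1 17 [0.0882 0.0949 0.1011]
0.065 -1 14 [-0.0999 -0.0939 -0.0881]
0.075 1 14 [0.0877 0.0959 0.0994]
0.075 -1 18 [-0.0996 -0.0927 -0.0872]
0.085 1 8 [0.0908 0.1    0.1032]
0.085 -1 8 [-0.1038 -0.0986 -0.0956]
0.095 1 8 [0.1018 0.105  0.1079]
0.095 -1 9 [-0.1078 -0.1033 -0.1007]
0.105 1 3 [0.1064 0.1082 0.1097]
0.105 -1 2 [-0.1076 -0.1052 -0.1052]
tray 0.14 110 [-0.0927  0.0962]
tray 0.17 60 [-0.0927  0.0963]
tray 0.2 106 [-0.0926  0.0963]
tray 0.23 68 [-0.0933  0.0965]
tray 0.26 73 [-0.0939  0.0959]
tray 0.29 119 [-0.0938  0.0955]
```

Request:
send_rows(plan=[[[-0.2,-0.01,0],[0,0,0]],[[-0.3,-0.01,0],[0,0,0]],[[-0.4,-0.01,0],[0,0,0]],[[-0.4,-0.01,0],[0,0,0]],[[-0.4,-0.01,0],[0,0,0]],[[-0.4,0,0],[0,0,0]],[[-0.4,0,0],[0,0,0]],[[-0.4,0,0],[0,0,0]],[[-0.3,0,0],[0,0,0]],[[-0.2,0,0],[0,0,0]]])

```text
time: 56.15
tool_pos: [0.4314, 0.0502, 0.0132]
tool_rot: [-3.141, -0.001, 1.704]
contact_force: [-1.1, 8.4, 1.7]
opening: 0.0596
grip_force: 45.0
```

```bash
cat >> h.py <<'E'
def rk():
    im,d,c=grab("top");W=cloud(d,c);Z=np.nan_to_num(W[...,2])
    a=np.radians(7.7);ex=np.array([np.cos(a),np.sin(a)]);ey=np.array([-np.sin(a),np.cos(a)]);o=np.array([.4737,-.2475])
    Q=np.stack([(W[...,:2]-o)@ex,(W[...,:2]-o)@ey],-1)
    m=(Z>.01)&(Z<.022)&(Q[...,1]>.125)&(abs(Q[...,0])<.115)&(Q[...,1]<.24)
    for lo in np.arange(.125,.24,.025):
        k=m&(Q[...,1]>lo)&(Q[...,1]<lo+.025)
        if k.sum()>20: print("tray",round(lo,3),k.sum(),np.percentile(Q[k][:,0],[1,99]).round(4))
    for k in knobs(W,.1,.122,-.4):
        q=k[1][:2]-o; print(k[0],k[1],"rack",np.round([q@ex,q@ey],4))
    q=np.array(robot.observe()["tool_pos"][:2])-o;print("tcp rack",np.round([q@ex,q@ey],4))
    return im
E
python3 - <<'E'
from h import *
st();rk()
E
```

```text
{'time': 56.15, 'tool_pos': [0.4314, 0.0502, 0.0132], 'tool_rot': [-3.1405, -0.0014, 1.7042], 'contact_force': [-1.1174, 8.3545, 1.7458], 'opening': 0.0596, 'grip_force': 45.0054}
tray 0.125 85 [-0.0945  0.0944]
tray 0.15 57 [-0.0944  0.0947]
tray 0.175 53 [-0.0947  0.0945]
tray 0.2 58 [-0.0948  0.0941]
tray 0.225 45 [-0.0939  0.0937]
33 [0.681  0.5894 0.1103] rack [0.3176 0.8016]
247 [0.5052 0.054  0.1192] rack [0.0716 0.2946]
96 [ 0.504  -0.1392  0.1133] rack [0.0445 0.1033]
95 [ 0.4913 -0.0562  0.1137] rack [0.0431 0.1872]
99 [ 0.4158 -0.1539  0.1129] rack [-0.0448  0.1005]
98 [ 0.401  -0.0658  0.1139] rack [-0.0477  0.1898]
48 [0.3716 0.054  0.1197] rack [-0.0608  0.3125]
tcp rack [-0.002   0.3002]
```

Request:
send_rows(plan=[[[-0.3,0,0],[0,0,0]],[[-0.4,0,0],[0,0,0]],[[-0.4,0,0],[0,0,0]],[[-0.4,0,0],[0,0,0]],[[-0.4,0,0],[0,0,0]],[[-0.4,0,0],[0,0,0]],[[-0.4,0,0],[0,0,0]],[[-0.4,0,0],[0,0,0]],[[-0.3,0,0],[0,0,0]],[[-0.2,0,0],[0,0,0]]])

```text
time: 57.45
tool_pos: [0.4432, -0.0386, 0.0132]
tool_rot: [-3.14, -0.002, 1.705]
contact_force: [-1.8, 9.6, 5.1]
opening: 0.0597
grip_force: 45.0
```

Run:
```python
from h import *
st();rk()
```

```text
{'time': 57.45, 'tool_pos': [0.4432, -0.0386, 0.0132], 'tool_rot': [-3.14, -0.0021, 1.7045], 'contact_force': [-1.7724, 9.5935, 5.0846], 'opening': 0.0597, 'grip_force': 45.0122}
tray 0.125 47 [-0.0942  0.0943]
32 [0.681  0.5907 0.1109] rack [0.3177 0.8029]
180 [ 0.5239 -0.0364  0.1198] rack [0.078  0.2025]
96 [ 0.504  -0.1447  0.1128] rack [0.0438 0.0978]
97 [ 0.4132 -0.1539  0.1134] rack [-0.0474  0.1009]
25 [ 0.3844 -0.0547  0.1202] rack [-0.0627  0.203 ]
tcp rack [-0.0022  0.2106]
```

Request:
send_rows(plan=[[[-0.2,0,0],[0,0,0]],[[-0.3,0,0],[0,0,0]],[[-0.3,0,0],[0,0,0]],[[-0.3,0,0],[0,0,0]],[[-0.3,0,0],[0,0,0]],[[-0.2,0,0],[0,0,0]],[[-0.2,0,0],[0,0,0]],[[-0.1,0,0],[0,0,0]],[[-0.05,0,0],[0,0,0]],[[0,0,0],[0,0,0]]])

```text
time: 58.75
tool_pos: [0.4496, -0.0864, 0.0132]
tool_rot: [-3.14, -0.002, 1.705]
contact_force: [-2.7, 8.0, 4.3]
opening: 0.0593
grip_force: 45.0
```

Request:
send_rows(plan=[[[-0.03,0,0],[0,0,0]],[[-0.03,0,0],[0,0,0]],[[-0.03,0,0],[0,0,0]],[[-0.03,0,0],[0,0,0]],[[-0.03,0,0],[0,0,0]],[[-0.03,0,0],[0,0,0]],[[-0.03,0,0],[0,0,0]],[[-0.03,0,0],[0,0,0]],[[0,0,0],[0,0,0]],[[0,0,0],[0,0,0]]])

```text
time: 60.0
tool_pos: [0.4503, -0.0922, 0.0132]
tool_rot: [-3.14, -0.003, 1.705]
contact_force: [-1.5, 10.0, 4.0]
opening: 0.0599
grip_force: 45.0
```

Run:
```python
from h import *
st();rk()
```

```text
{'time': 60.0, 'tool_pos': [0.4503, -0.0922, 0.0132], 'tool_rot': [-3.1396, -0.0027, 1.7052], 'contact_force': [-1.4848, 9.9871, 4.0352], 'opening': 0.0599, 'grip_force': 45.0181}
30 [0.6806 0.5904 0.1094] rack [0.3173 0.8026]
169 [ 0.5326 -0.0885  0.1195] rack [0.0797 0.1497]
25 [ 0.5102 -0.1871  0.1116] rack [0.0443 0.055 ]
35 [ 0.391  -0.1148  0.1205] rack [-0.0642  0.1426]
tcp rack [-0.0024  0.1571]
```

Not at the stop yet (only about 10 N of sliding drag); continue in small steps.

Request:
send_rows(plan=[[[-0.04,0,0],[0,0,0]],[[-0.04,0,0],[0,0,0]],[[-0.04,0,0],[0,0,0]],[[0,0,0],[0,0,0]],[[0,0,0],[0,0,0]],[[0,0,0],[0,0,0]],[[0,0,0],[0,0,0]],[[0,0,0],[0,0,0]],[[0,0,0],[0,0,0]],[[0,0,0],[0,0,0]]])

```text
time: 61.3
tool_pos: [0.4507, -0.0951, 0.0132]
tool_rot: [-3.14, -0.003, 1.705]
contact_force: [-0.7, 10.0, 4.5]
opening: 0.0596
grip_force: 45.0
```

Request:
send_rows(plan=[[[-0.04,0,0],[0,0,0]],[[-0.03,0,0],[0,0,0]],[[0,0,0],[0,0,0]],[[0,0,0],[0,0,0]],[[0,0,0],[0,0,0]],[[0,0,0],[0,0,0]],[[0,0,0],[0,0,0]],[[0,0,0],[0,0,0]],[[0,0,0],[0,0,0]],[[0,0,0],[0,0,0]]])

```text
time: 62.55
tool_pos: [0.4509, -0.0968, 0.0132]
tool_rot: [-3.14, -0.003, 1.705]
contact_force: [-1.8, 9.8, 4.7]
opening: 0.06
grip_force: 45.0
```

Request:
send_rows(plan=[[[-0.04,0,0],[0,0,0]],[[-0.04,0,0],[0,0,0]],[[0,0,0],[0,0,0]],[[0,0,0],[0,0,0]],[[0,0,0],[0,0,0]],[[0,0,0],[0,0,0]],[[0,0,0],[0,0,0]],[[0,0,0],[0,0,0]],[[0,0,0],[0,0,0]],[[0,0,0],[0,0,0]]])

```text
time: 63.8
tool_pos: [0.451, -0.0971, 0.0132]
tool_rot: [-3.139, -0.005, 1.705]
contact_force: [-0.6, 19.7, 8.4]
opening: 0.0594
grip_force: 45.0
```

Request:
send_rows(plan=[[[-0.04,0,0],[0,0,0]],[[-0.04,0,0],[0,0,0]],[[0,0,0],[0,0,0]],[[0,0,0],[0,0,0]],[[0,0,0],[0,0,0]],[[0,0,0],[0,0,0]],[[0,0,0],[0,0,0]],[[0,0,0],[0,0,0]],[[0,0,0],[0,0,0]],[[0,0,0],[0,0,0]]])

```text
time: 65.05
tool_pos: [0.4509, -0.0973, 0.0132]
tool_rot: [-3.139, -0.008, 1.704]
contact_force: [1.6, 31.1, 9.6]
opening: 0.0597
grip_force: 45.0
```

Run:
```python
from h import *
st();im=rk()
cv2.imwrite("pics/t3.png",cv2.resize(im[175:295,215:420],None,fx=3.8,fy=3.8,interpolation=cv2.INTER_CUBIC))
```

```text
{'time': 65.05, 'tool_pos': [0.4509, -0.0973, 0.0132], 'tool_rot': [-3.1389, -0.0078, 1.7035], 'contact_force': [1.5615, 31.0998, 9.6281], 'opening': 0.0597, 'grip_force': 45.0256}
34 [0.6811 0.5908 0.1116] rack [0.3179 0.803 ]
151 [ 0.5348 -0.0938  0.1197] rack [0.0811 0.1441]
35 [ 0.3938 -0.1258  0.1199] rack [-0.0629  0.1313]
tcp rack [-0.0024  0.1519]
```

View pics/t3.png

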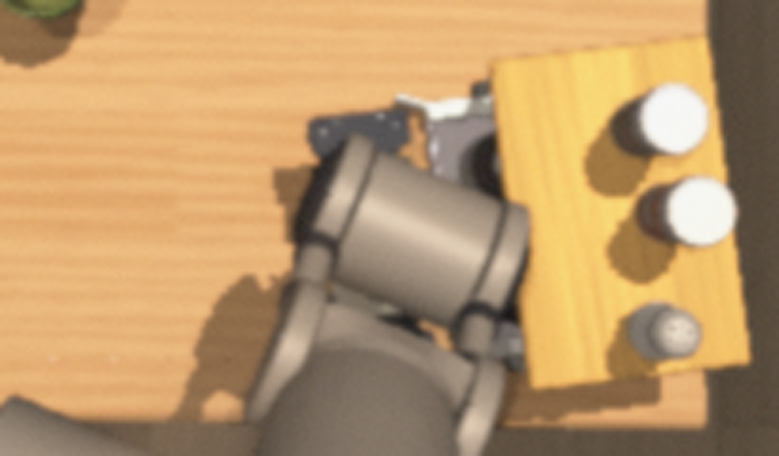

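Request:
send_rows(plan=[[[0.06,0,0],[0,0,0]],[[0.04,0,0],[0,0,0]],[[0,0,0],[0,0,0]],[[0,0,0],[0,0,0]],[[0,0,0],[0,0,0]],[[0,0,0],[0,0,0]],[[0,0,0],[0,0,0]],[[0,0,0],[0,0,0]],[[0,0,0],[0,0,0]],[[0,0,0],[0,0,0]]])

```text
time: 66.35
tool_pos: [0.451, -0.0972, 0.0132]
tool_rot: [-3.139, -0.005, 1.704]
contact_force: [0.1, 16.2, 5.5]
opening: 0.0596
grip_force: 45.0
```

Request:
send_rows(plan=[[[0,0,0],[0,0,0]],[[0,0,0],[0,0,0]],[[0,0,0],[0,0,0]],[[0,0,0],[0,0,0]],[[0,0,0],[0,0,0]],[[0,0,0],[0,0,0]],[[0,0,-0.5],[0,0,0]],[[0,0,-0.7],[0,0,0]],[[0,0,-0.7],[0,0,0]],[[0,0,-0.7],[0,0,0]]], gripper=1)

```text
time: 67.6
tool_pos: [0.4524, -0.1001, 0.0796]
tool_rot: [3.141, 0.001, 1.705]
contact_force: [0.1, -0.4, -0.1]
opening: 0.0916
grip_force: 0.0
```

Request:
send_rows(plan=[[[1,0,-0.7],[0,0,0]],[[1,0,-0.7],[0,0,0]],[[1,0,-0.7],[0,0,0]],[[1,0,-0.7],[0,0,0]],[[1,0,-0.5],[0,0,0]],[[1,0,0],[0,0,0]],[[1,0,0],[0,0,0]],[[1,0,0],[0,0,0]],[[1,0,0],[0,0,0]],[[1,0,0],[0,0,0]]])

```text
time: 68.85
tool_pos: [0.4185, 0.1485, 0.1616]
tool_rot: [3.141, 0.0, 1.705]
contact_force: [-0.2, -0.3, 0.2]
opening: 0.0916
grip_force: 0.0
```

Run:
```python
from h import *
st();im=rk()
im,d,c=grab("scene");W=cloud(d,c);Z=np.nan_to_num(W[...,2])
m=(Z>.033)&(Z<.05)&(W[...,0]<.55)&(W[...,0]>.35)&(W[...,1]<-.06)&(W[...,1]>-.13)
n,l,s_,ce=cv2.connectedComponentsWithStats(m.astype(np.uint8));i=1+np.argmax(s_[1:,4]);print(cv2.minAreaRect(W[l==i][:,:2].astype(np.float32)),s_[i,4])
cv2.imwrite("pics/s3.png",cv2.resize(im[90:250,270:420],None,fx=4,fy=3.75,interpolation=cv2.INTER_CUBIC))
```

```text
{'time': 68.85, 'tool_pos': [0.4185, 0.1485, 0.1616], 'tool_rot': [3.1407, 0.0001, 1.7051], 'contact_force': [-0.2181, -0.2859, 0.1533], 'opening': 0.0916, 'grip_force': 0.0}
35 [0.6811 0.5911 0.1139] rack [0.3179 0.8032]
tcp rack [-0.0018  0.4019]
((0.45042669773101807, -0.0984911397099495), (0.011005508713424206, 0.024356743320822716), 87.98287963867188) 23
```

View pics/s3.png

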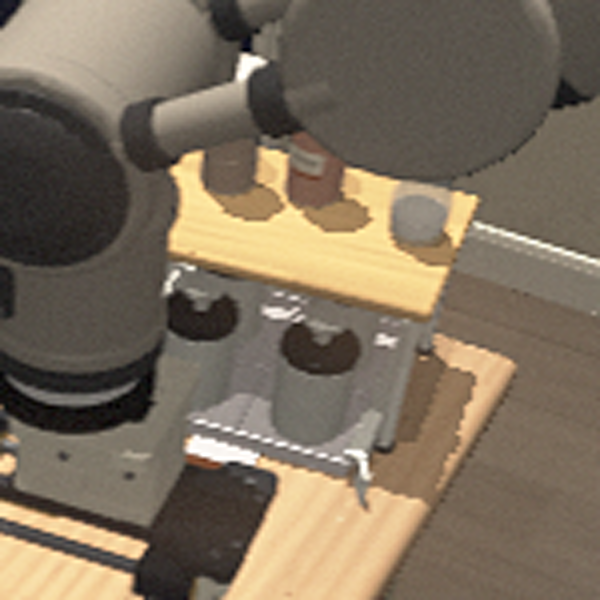

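Request:
send_rows(plan=[[[0.9,0,0],[0,0,0]],[[0.9,0,0],[0,0,0]],[[0.9,0,0],[0,0,0]],[[0.9,0,0],[0,0,0]],[[0.9,0,0],[0,0,0]],[[0.9,0,0],[0,0,0]],[[0.9,0,0],[0,0,0]],[[0,0,0],[0,0,0]],[[0,0,0],[0,0,0]],[[0,0,0],[0,0,0]]])

```text
time: 70.2
tool_pos: [0.3979, 0.3029, 0.1608]
tool_rot: [3.142, 0.0, 1.704]
contact_force: [-0.0, 0.3, 0.2]
opening: 0.0919
grip_force: 0.0
```

Run:
```python
from h import *
st();im,W=grab("top")[:2]
im,d,c=grab("top");W=cloud(d,c);Z=np.nan_to_num(W[...,2])
m=(Z>.033)&(Z<.05)&(W[...,0]<.55)&(W[...,0]>.35)&(W[...,1]<-.06)&(W[...,1]>-.13)
n,l,s_,ce=cv2.connectedComponentsWithStats(m.astype(np.uint8));i=1+np.argmax(s_[1:,4]);print(cv2.minAreaRect(W[l==i][:,:2].astype(np.float32)),s_[i,4])
cv2.imwrite("pics/t4.png",cv2.resize(im[175:295,215:420],None,fx=3.8,fy=3.8,interpolation=cv2.INTER_CUBIC))
im,d,c=grab("scene");cv2.imwrite("pics/s4.png",cv2.resize(im[90:250,270:420],None,fx=4,fy=3.75,interpolation=cv2.INTER_CUBIC))
```

```text
{'time': 70.2, 'tool_pos': [0.3979, 0.3029, 0.1608], 'tool_rot': [3.1416, 0.0003, 1.7042], 'contact_force': [-0.0438, 0.3374, 0.1828], 'opening': 0.0919, 'grip_force': 0.0}
((0.4525144696235657, -0.09780268371105194), (0.056557461619377136, 0.011906134895980358), 9.396392822265625) 82
```

View pics/t4.png

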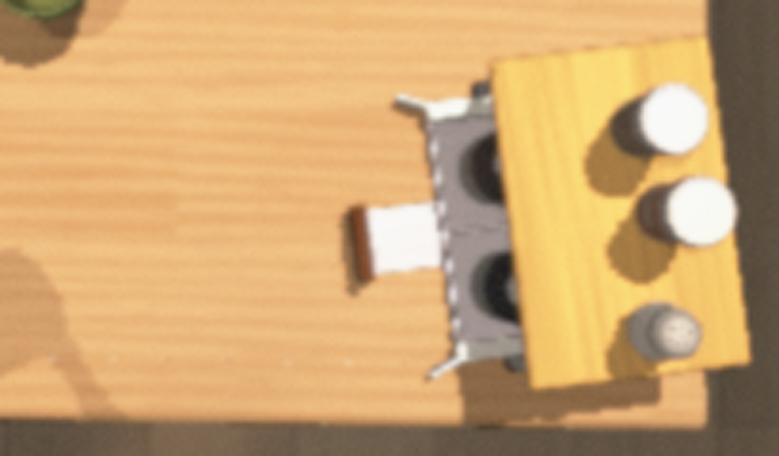

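View pics/s4.png

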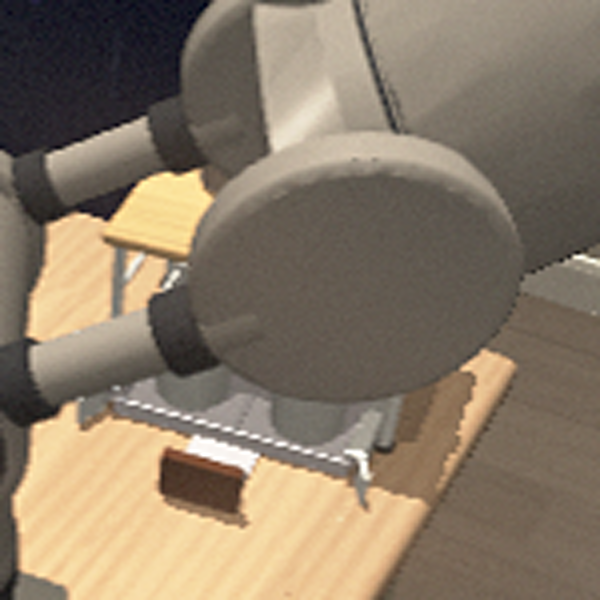

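```bash
python3 -c "
from cell import robot
print(robot.hand_in())"
```

```text
the job is handed in; nothing more can be done
None
```

I pumped all four canisters to the stop, stood them one to a bay on the tray, slid it against the rack's stop bar with the grip outwards, and handed in at about 70 s; no verdict came back, and the two rear canisters, under the deck, could not be checked by camera at the end.

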